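# Build the seed sieve nest on the shaker

### The job

Build the sieve nest on the shaker's collecting pan for the next seed sample, from the bottom up: first the sieve with the tiny holes, on it the slotted sieve, on that the sieve with the large round holes, and the lid on top, each sitting level and fully home in the one below. Leave the glass dish, the amber jar and the brush where they are.

Things in the scene. Friction and masses are not known exactly. Their poses are not given: they have to be found in the camera images.
- shaker: Sieve shaker, fixed: grey box 110 x 110 mm, top at 34 mm, with a fixed, empty, round aluminium collecting pan on its centre: 60 mm outer, 54 mm inner diameter, floor at 39 mm, open rim at 62 mm above the origin. Origin: centre of the shaker's underside, on the table, z up along the pan's axis.
- fine_sieve: Loose round steel sieve, open top, floor with some sixty tiny holes (3 mm). Outer diameter 60 mm (hold it there, near the rim), wall 3; 28 mm from shoulder to rim, rim 36 mm above origin. Tapered foot 8 mm high (40 mm across below, 49 above) enters the 54 mm mouth below; the 60 mm shoulder rests on its rim. Origin: centre of the foot's underside, z up. Seated in the pan: origin 54 mm above the shaker's. 80-170 g.
- slot_sieve: Loose round steel sieve, open top, floor with five long slots (4.5 mm wide). Outer diameter 60 mm (hold it there, near the rim), wall 3; 36 mm from shoulder to rim, rim 44 mm above origin. Tapered foot 8 mm high (40 mm across below, 49 above) enters the 54 mm mouth below; the 60 mm shoulder rests on its rim. Origin: centre of the foot's underside, z up. Seated on the fine sieve: origin 28 mm above its origin. 80-170 g.
- coarse_sieve: Loose round steel sieve, open top, floor with seven large round holes (13 mm). Outer diameter 60 mm (hold it there, near the rim), wall 3; 44 mm from shoulder to rim, rim 52 mm above origin. Tapered foot 8 mm high (40 mm across below, 49 above) enters the 54 mm mouth below; the 60 mm shoulder rests on its rim. Origin: centre of the foot's underside, z up. Seated on the slotted sieve: origin 36 mm above its origin. 80-170 g.
- lid: Loose steel lid: 60 mm disc, 6 thick, with an upright black knob at its centre (hold it there), 20 mm in diameter, from 14 to 40 mm above the origin. Tapered foot 8 mm high (40 mm across below, 49 above) enters the 54 mm mouth below; the 60 mm shoulder rests on its rim. Origin: centre of the foot's underside, z up. Seated on the large-hole sieve: origin 44 mm above its origin. 90 g.
- dish: bystander, loose: shallow clear glass dish, 84 mm across, 16 mm high. Origin: centre of its underside.
- jar: bystander, loose: small closed amber glass jar with a white cap, 52 mm in diameter, 58 mm high. Origin: centre of its underside.
- brush: bystander, loose: sieve brush lying flat, 160 mm long along its x axis. Origin: underneath its middle.
Things that resemble listed ones, but are neither listed nor needed, are in the scene too. What is shaped like the slot_sieve but purple is not meant.

How it is judged (in metres and radians):
On the way, in this order (a step that is already met when the one before it is completed fails the run):
1. fine sieve seated in the collecting pan (horizontal distance between fine_sieve and shaker below 0.005 m and z of fine_sieve in the frame of shaker between 0.051 and 0.057 m and angle between fine_sieve's own z axis and vertical below 0.06 rad and linear speed of fine_sieve below 0.02 m/s), for 0.2 s.
2. slotted sieve seated on the fine sieve (horizontal distance between slot_sieve and fine_sieve below 0.005 m and z of slot_sieve in the frame of fine_sieve between 0.025 and 0.031 m and angle between slot_sieve's own z axis and vertical below 0.06 rad and linear speed of slot_sieve below 0.02 m/s), for 0.2 s.
3. large-hole sieve seated on the slotted sieve (horizontal distance between coarse_sieve and slot_sieve below 0.005 m and z of coarse_sieve in the frame of slot_sieve between 0.033 and 0.039 m and angle between coarse_sieve's own z axis and vertical below 0.06 rad and linear speed of coarse_sieve below 0.02 m/s), for 0.2 s.
4. lid seated on the large-hole sieve (horizontal distance between lid and coarse_sieve below 0.005 m and z of lid in the frame of coarse_sieve between 0.041 and 0.047 m and angle between lid's own z axis and vertical below 0.06 rad and linear speed of lid below 0.02 m/s), for 0.2 s.
At the end, for the whole second after the job is handed in: Fine sieve seated in the shaker's pan, slotted sieve on it, large-hole sieve on that and lid on top: each centred within 5 mm on the one below, at its seated height within 3 mm, tilted less than 0.06 rad, released and at rest (all of step 1 and all of step 2 and all of step 3 and all of step 4); the robot touches nothing.
It fails at once if the dish is shifted by more than 20 mm (distance of dish from where it was at the start of the episode above 0.02 m).
It fails at once if the jar is shifted by more than 20 mm (distance of jar from where it was at the start of the episode above 0.02 m).
It fails at once if the brush is shifted by more than 20 mm (distance of brush from where it was at the start of the episode above 0.02 m).
It also fails if it takes over 115 s, if anything falls off the work surface, if the arm or the gripper's body presses on something with over 40 N, if the wrist force passes 120 N, or if a joint passes its speed limit or range.

### The arm

A 6-joint arm with a two-finger parallel gripper is mounted at the origin on the work surface. World frame = base frame: x ahead of the robot, y to its left, z up, the work surface at z = 0. Lengths are in mm, angles in rad, forces in N, time in s.
With the tool pointing down it reaches from about 275 to 750 mm from the base axis. Payload 10.2 kg.
Tool frame: the origin (TCP) lies at the very end of the fingers, on their centre line; the grasp point (between the pads) lies 19 mm behind it; z points along the fingers, y is the direction in which the jaws open and shut (so a half turn about z gives the same grasp; the last joint's range is limited). The gripper opens to 85 mm and grips with 20 to 120 N. Pads are 22 mm wide; open, the fingers measure 114 mm over their backs; the gripper's body (76 mm by 85 mm) begins 54 mm behind the grasp point. The pads swing forward as they close: fully open they stand 13 mm farther back than shut.
Start: joints at [-1.443, 0.313, 1.498, -0, 1.331, -0.223], TCP at [180.403, -493.037, 231.294] pointing down, gripper open.
Joint ranges: [-2.94, 2.94], [-0.97, 2.17], [0.19, 2.56], [-1.23, 4.37], [0.02, 3.11], [-2.88, 2.88]. Speed limits (rad/s): [2.39, 2.39, 3.01, 3.14, 3.14, 3.14].

### API

Orientations are given as a unit quaternion [w, x, y, z].
In Python, from rig import sensors, imaging, ctrl gives the robot as it stands.
- The arm moves only by the shell command python3 -m creep 'ROWS' [FORCE]. ROWS is JSON, a list of rows, each an object with "grip": the finger opening in mm, from 0 to 85.4; "linear": the shift along the tool's x, y, z in mm, a list of three; "rot": the turn, a rotation vector about the tool's x, y, z in rad, a list of three. A call has 1 to 12 rows; each row shifts and turns the commanded pose from where the row before left it, along the tool's axes as they then stand; what a row does not reach is not made up. A row lasts 1/12 s, in which the tool goes at most 41.7 mm and 7.16 degrees, less where a joint would pass 70% of its speed; a pose out of reach is approached as far as the arm can. A call with a gripper value outside its range is refused whole. The fingers move at their own pace and stop on an object; FORCE is the grip in N (left out, the last holds). Time passes only in rows, so rows that do not move let the fingers close. It gives the time, the measured TCP pose, the force and the opening at its end, in the units of the state.
- sensors.sense(): the state, without advancing time (a new reading comes with each control period).
- imaging.capture(name): name is "scene" or "top"; returns (picture, depth): 400x640x3 uint8, red, green, blue; 400x640 float32, mm along the optical axis (not along the pixel's ray), 0 where there is no reading.
- imaging.camera_params(name): a dict with "intrinsics" (3x3 intrinsics, pixels), "R" (3x3) and "t" (3): a world point X has camera coordinates R X + t. Camera axes: x right, y down, z forward; pixel columns grow to the right and rows downward; lengths in mm; the calibration is good to about 2 mm. A picture is of the moment at which its call begins. camera_params takes no time and is no camera call.
- ctrl.finish_job(): hands the job in, once; it reports no verdict.
The state is a dict: "time_s": time; "joints": joint angles; "dq": joint speeds; "tau": joint torques, N m; "eef_pos": TCP position; "ee_rot": TCP orientation; "force": force on the tool from outside, world axes, zero at the start; "wrist_torque": the same for the moment, N m; "grip_width": opening from 0.0 (shut) to 1.0 (fully open).
Only numpy, scipy, OpenCV 4.12 (cv2) and the standard library are available. Lean on these libraries where they do the work, as an engineer would, in place of code of your own. Each camera call takes 0.05 s, during which the arm holds its last target.

## Working session

There is one attempt and no reset: what is moved stays moved. The work goes in short steps, Python scripts to look and compute and a shell command to move; the robot and the scene stay as the last step left them, time stands still between calls to the robot, and variables do not carry over. Pictures are saved under pics/ and viewed, and the job is handed in when it is done.

```bash
ls; mkdir -p pics; python3 - <<'E'
from rig import sensors, imaging
import cv2,numpy as np
print(sensors.sense())
for n in("scene","top"):
    p,d=imaging.capture(n); cv2.imwrite(f"pics/{n}0.png",p[:,:,::-1]); np.save(f"pics/{n}0.npy",d)
    c=imaging.camera_params(n); print(n,c)
E
```

```text
pics
{'time_s': 0.0, 'joints': array([-1.44341826e+00,  3.13457652e-01,  1.49842508e+00, -2.43855101e-05,
        1.33100379e+00, -2.23367631e-01]), 'dq': array([-0.00152206, -0.00059369, -0.00080331, -0.00115873, -0.0005338 ,
        0.00089083]), 'tau': array([-1.05868294e-03, -4.12265575e+01, -2.59743243e+01, -2.10423559e-04,
        4.23483521e-03,  6.39097266e-06]), 'eef_pos': array([ 180.35461059, -492.77790218,  230.73568179]), 'ee_rot': array([-6.46756870e-04,  9.84660842e-01,  1.74478101e-01,  1.92091489e-05]), 'force': array([ 0.08451839, -0.16656393,  0.59136616]), 'wrist_torque': array([-0.03466357,  0.06666069,  0.00490629]), 'grip_width': 1.002178963354662}
scene {'intrinsics': array([[381.46174234,   0.        , 321.67065047],
       [  0.        , 381.46174234, 202.82658932],
       [  0.        ,   0.        ,   1.        ]]), 'R': array([[-0.71538571,  0.6985266 ,  0.01684859],
       [ 0.42507028,  0.45421426, -0.78294614],
       [-0.55456158, -0.55294665, -0.62186129]]), 't': array([ 444.17412391, -209.47632528, 1312.42387235])}
top {'intrinsics': array([[432.22887978,   0.        , 316.97061977],
       [  0.        , 432.22887978, 201.06806736],
       [  0.        ,   0.        ,   1.        ]]), 'R': array([[ 0.0032177 , -0.99999299,  0.00191221],
       [-0.98165489, -0.00352323, -0.19063383],
       [ 0.19063923, -0.00126373, -0.98165935]]), 't': array([ -20.67256004,  614.52658925, 1026.13904835])}
```

View pics/scene0.png

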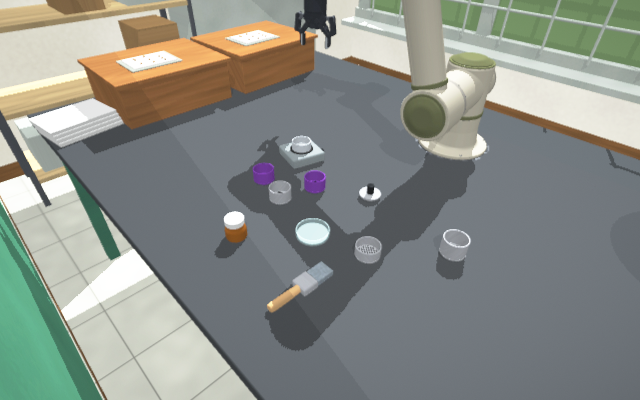

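View pics/top0.png

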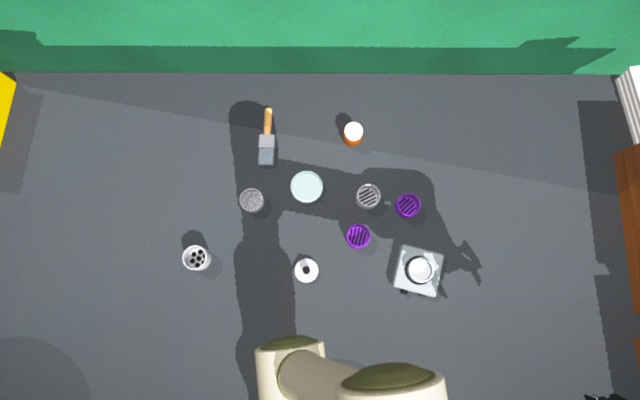

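Top view shows the fine sieve at (251,200), the grey slotted sieve at (368,197), the large-hole sieve at (196,258), the lid at (306,270) and the pan at (420,270). The dish is at (307,187), the jar at (353,133) and the brush at (267,140). The slotted candidates are the grey one at (368,197) and purple ones at (408,205) and (358,236). The grey one fits, because purple is excluded. I'll confirm that in crops.

```bash
python3 - <<'E'
import cv2
p=cv2.imread("pics/top0.png")
c=cv2.resize(p[160:310,170:300],None,fx=4,fy=4,interpolation=cv2.INTER_CUBIC)[:600]
cv2.imwrite("pics/cA.png",c)
c=cv2.resize(p[170:310,280:460],None,fx=4,fy=4,interpolation=cv2.INTER_CUBIC)
cv2.imwrite("pics/cB.png",c)
E
```

```text
(no output)
```

View pics/cA.png

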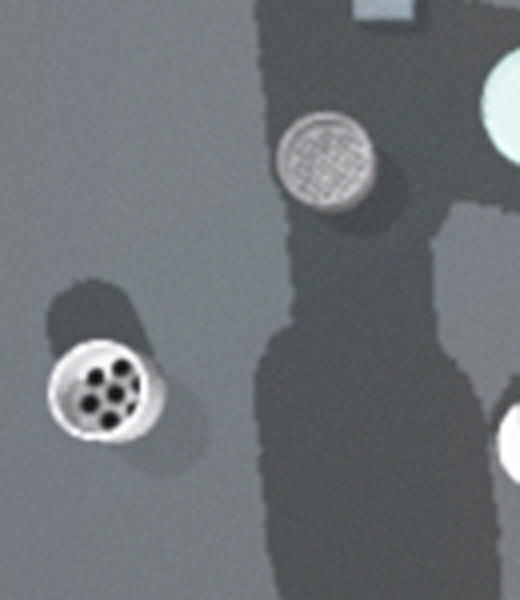

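View pics/cB.png

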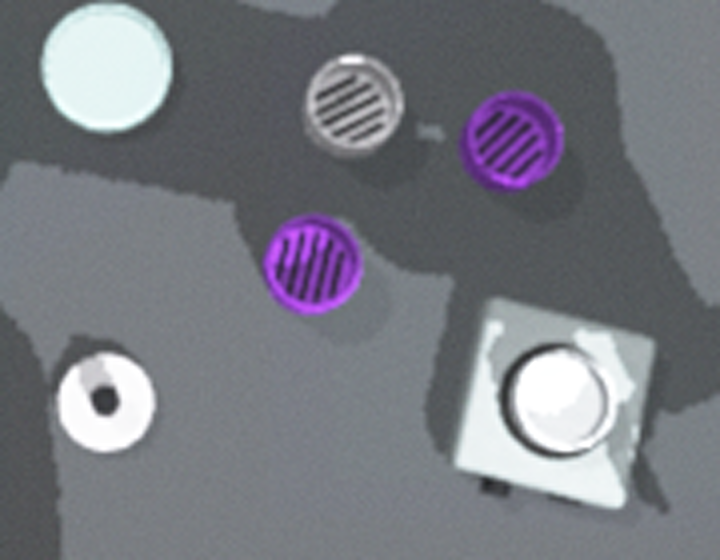

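```bash
cat > h.py <<'E'
import numpy as np,cv2
from rig import imaging
from scipy.optimize import least_squares
def cloud(n,d):
    c=imaging.camera_params(n);K=c["intrinsics"];R=c["R"];t=c["t"]
    v,u=np.mgrid[0:400,0:640].astype(float)
    X=np.stack([(u-K[0,2])*d/K[0,0],(v-K[1,2])*d/K[1,1],d],-1)
    return (X-t)@R
def onplane(n,u,v,z):
    c=imaging.camera_params(n);K=c["intrinsics"];R=c["R"];t=c["t"]
    r=R.T@np.array([(u-K[0,2])/K[0,0],(v-K[1,2])/K[1,1],1]);o=-R.T@t
    return (o+r*(z-o[2])/r[2])[:2]
def proj(n,X):
    c=imaging.camera_params(n);K=c["intrinsics"]
    p=K@(c["R"]@np.asarray(X,float)+c["t"]);return p[:2]/p[2]
def rimfit(P,xy,zrim,r=30,tol=6,ri=27):
    m=(np.hypot(P[...,0]-xy[0],P[...,1]-xy[1])<40)&(abs(P[...,2]-zrim)<tol)
    q=P[m]
    f=lambda p:np.clip(np.hypot(q[:,0]-p[0],q[:,1]-p[1])-(r+ri)/2,-6,6)
    s=least_squares(f,xy,loss='soft_l1')
    return s.x,len(q),np.sqrt(np.mean(s.fun**2)),np.median(q[:,2])
E
python3 - <<'E'
from h import *
pix=dict(fine=(251.5,200.3,36),slot=(368.5,196.3,44),coarse=(194.8,257.8,52),lid=(306.5,270.2,14),pan=(419.5,270,62),dish=(306.7,187,16),jar=(353,130,58),pur1=(407.8,205,44),pur2=(358.2,236,44))
T=cloud("top",np.load("pics/top0.npy"));S=cloud("scene",np.load("pics/scene0.npy"))
for k,(u,v,z) in pix.items():
    a=onplane("top",u,v,z);print(k,a.round(1),"scenepx",proj("scene",[*a,z]).round(0),end=" ")
    for P in(T,S):
        try:
            x,n,e,zz=rimfit(P,a,z);print(x.round(1),n,e.round(1),zz.round(1),end=" ")
        except Exception as ex: print(ex)
    print()
for u,v in((150,200),(330,210),(280,330),(480,200)):print(T[v,u].round(1))
E
```

```text
fine [620.5 149.4] scenepx [368. 244.] [621.7 152.3] 100 1.1 35.7 [622.9 150.7] 175 1.2 35.0 
slot [ 630.4 -150.1] scenepx [280. 186.] [ 632.3 -148.2] 100 1.2 43.2 [ 633.3 -150.4] 118 1.4 42.3 
coarse [472.5 281.9] scenepx [456. 238.] [473.1 284.1] 115 1.0 52.0 [474.  282.3] 192 1.3 51.1 
lid [444.5   7.4] scenepx [369. 193.] [443.8   9.7] 385 4.8 14.2 [443.2   7.1] 209 4.4 14.7 
pan [ 444.3 -268.3] scenepx [302. 141.] [ 444.6 -270.7] 112 1.0 61.8 [ 445.3 -273.1] 92 1.6 60.7 
dish [660.5   8.5] scenepx [313. 228.] [672.5 -26.5] 59 5.6 15.2 [660.5   8.5] 86 6.0 14.7 
jar [ 803.2 -111.5] scenepx [233. 218.] [ 815.4 -125.8] 243 5.2 57.6 [ 825.  -105.3] 232 5.3 58.2 
pur1 [ 608.2 -249.6] scenepx [264. 168.] [ 609.5 -249.6] 103 1.0 43.6 [ 610.3 -252.2] 105 1.6 42.5 
pur2 [ 528.7 -122.3] scenepx [315. 176.] [ 529.6 -120.5] 97 1.0 43.8 [ 530.7 -122.6] 114 1.5 42.6 
[6.273e+02 4.236e+02 5.000e-01]
[ 6.021e+02 -5.310e+01  6.000e-01]
[ 2.968e+02  7.290e+01 -1.000e-01]
[ 630.8 -451.7   -1.3]
```

```bash
cat > to.py <<'E'
import sys,numpy as np
from rig import sensors
from scipy.spatial.transform import Rotation as R
s=sensors.sense();q=s["ee_rot"];r=R.from_quat([q[1],q[2],q[3],q[0]])
print("t",round(s["time_s"],2),"pos",s["eef_pos"].round(1),"w",round(s["grip_width"]*85.4,1),"F",s["force"].round(1),"zax",r.as_matrix()[:,2].round(4),"yaw",np.degrees(np.arctan2(*r.as_matrix()[1::-1,0])).round(2))
for i in range(1,len(sys.argv),3):
    t=np.array(list(map(float,sys.argv[i:i+3])))
    # tool-level frame at the nominal yaw
    print(t,"-> tool delta",r.inv().apply(t-s["eef_pos"]).round(1))
E
python3 to.py 621.7 151 231 621.7 151 80
```

```text
t 0.1 pos [ 180.4 -492.8  230.8] w 85.0 F [ 0.4 -1.4 -0.2] zax [-2.0e-04  1.1e-03 -1.0e+00] yaw 20.1
[621.7 151.  231. ] -> tool delta [ 6.357e+02 -4.529e+02  5.000e-01]
[621.7 151.   80. ] -> tool delta [ 635.7 -452.8  151.5]
```

```bash
python3 -m creep '[{"grip":85,"linear":[12,-8.5,0],"rot":[0,0,0]},{"grip":85,"linear":[20,-14,0],"rot":[0,0,0]},{"grip":85,"linear":[28,-20,0],"rot":[0,0,0]},{"grip":85,"linear":[28,-20,0],"rot":[0,0,0]},{"grip":85,"linear":[28,-20,0],"rot":[0,0,0]},{"grip":85,"linear":[28,-20,0],"rot":[0,0,0]},{"grip":85,"linear":[28,-20,0],"rot":[0,0,0]},{"grip":85,"linear":[28,-20,0],"rot":[0,0,0]},{"grip":85,"linear":[28,-20,0],"rot":[0,0,0]},{"grip":85,"linear":[28,-20,0],"rot":[0,0,0]},{"grip":85,"linear":[28,-20,0],"rot":[0,0,0]},{"grip":85,"linear":[28,-20,0],"rot":[0,0,0]}]' 40; python3 to.py 621.7 151 231 621.7 151 80
```

```text
time_s: 1.1
eef_pos: [397.4, -174.5, 231.3]
ee_rot: [-0.0, 0.985, 0.175, -0.0]
force: [0.4, -0.2, 0.6]
grip_width: 1.001
t 1.1 pos [ 397.4 -174.5  231.3] w 85.5 F [ 0.4 -0.2  0.6] zax [-0.e+00  2.e-04 -1.e+00] yaw 20.11
[621.7 151.  231. ] -> tool delta [ 3.226e+02 -2.285e+02  3.000e-01]
[621.7 151.   80. ] -> tool delta [ 322.6 -228.5  151.3]
```

```bash
python3 -m creep '[{"grip":85,"linear":[28,-20,0],"rot":[0,0,0]},{"grip":85,"linear":[28,-20,0],"rot":[0,0,0]},{"grip":85,"linear":[28,-20,5],"rot":[0,0,0]},{"grip":85,"linear":[28,-20,10],"rot":[0,0,0]},{"grip":85,"linear":[28,-20,10],"rot":[0,0,0]},{"grip":85,"linear":[28,-20,10],"rot":[0,0,0]},{"grip":85,"linear":[28,-20,10],"rot":[0,0,0]},{"grip":85,"linear":[28,-20,10],"rot":[0,0,0]},{"grip":85,"linear":[28,-20,10],"rot":[0,0,0]},{"grip":85,"linear":[28,-20,10],"rot":[0,0,0]},{"grip":85,"linear":[26,-18,10],"rot":[0,0,0]},{"grip":85,"linear":[16,-10,6],"rot":[0,0,0]}]'; python3 - <<'E'
from rig import imaging
import cv2,numpy as np
for n in("scene","top"):
    p,d=imaging.capture(n); cv2.imwrite(f"pics/{n}1.png",p[:,:,::-1]); np.save(f"pics/{n}1.npy",d)
    c=p[180:300,290:450] if n=="scene" else p[130:270,180:330]
    cv2.imwrite(f"pics/{n}1c.png",cv2.resize(c,None,fx=4,fy=4,interpolation=cv2.INTER_CUBIC)[:,:,::-1])
E
python3 to.py 621.7 151 5
```

```text
time_s: 2.1
eef_pos: [620.8, 151.4, 138.7]
ee_rot: [-0.0, 0.984, 0.176, -0.001]
force: [-0.3, -0.2, 0.3]
grip_width: 0.998
t 2.2 pos [620.5 150.8 138.3] w 84.8 F [-0.6  0.2 -0.6] zax [-2.8e-03  3.0e-04 -1.0e+00] yaw 20.27
[621.7 151.    5. ] -> tool delta [  1.5   0.4 133.3]
```

View pics/scene1c.png

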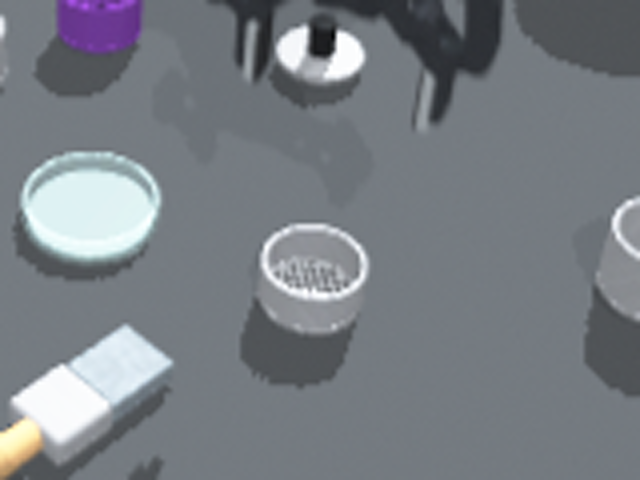

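View pics/top1c.png

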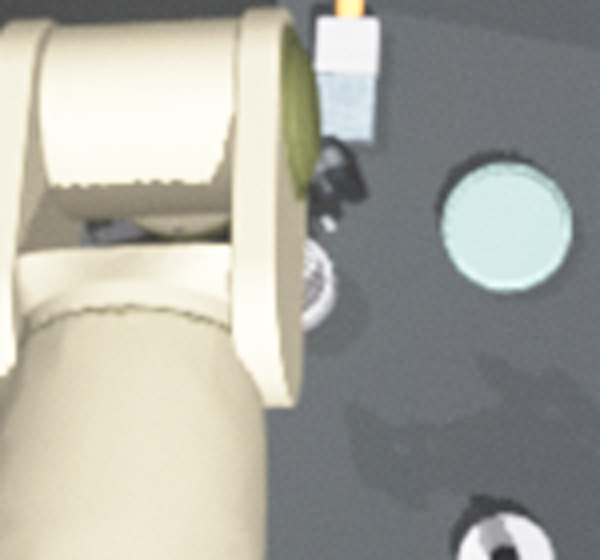

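```bash
python3 - <<'E'
from h import *
y=np.array([.3465,-.938,0])
for z in(138.5,145,151):
    c=np.array([620.5,150.8,z]);print(z,[proj("scene",c+s*y).round(1) for s in(-43,-50,0,43,50)])
E
```

```text
138.5 [array([393. , 215.6]), array([396.3, 216.6]), array([373.2, 209.7]), array([354.1, 203.9]), array([351.1, 203. ])]
145 [array([393.4, 213.2]), array([396.8, 214.2]), array([373.5, 207.3]), array([354.3, 201.5]), array([351.3, 200.6])]
151 [array([393.8, 210.9]), array([397.2, 211.9]), array([373.8, 205. ]), array([354.5, 199.3]), array([351.4, 198.4])]
```

Scene crop: the open fingertips at about (352,199) and (395,212) match the calibrated prediction laterally to about 1 mm. They also stand about 12 mm back, as stated. Descending.

```bash
python3 -m creep '[{"grip":85,"linear":[1.5,0.4,8],"rot":[0,0,0]},{"grip":85,"linear":[0,0,18],"rot":[0,0,0]},{"grip":85,"linear":[0,0,22],"rot":[0,0,0]},{"grip":85,"linear":[0,0,22],"rot":[0,0,0]},{"grip":85,"linear":[0,0,22],"rot":[0,0,0]},{"grip":85,"linear":[0,0,18],"rot":[0,0,0]},{"grip":85,"linear":[0,0,12],"rot":[0,0,0]},{"grip":85,"linear":[0,0,8],"rot":[0,0,0]},{"grip":85,"linear":[0,0,4],"rot":[0,0,0]},{"grip":85,"linear":[0,0,0],"rot":[0,0,0]}]'; python3 - <<'E'
from rig import imaging
import cv2,numpy as np
for n in("scene",):
    p,d=imaging.capture(n); 
    c=p[180:300,290:450]
    cv2.imwrite(f"pics/{n}2c.png",cv2.resize(c,None,fx=4,fy=4,interpolation=cv2.INTER_CUBIC)[:,:,::-1])
E
python3 to.py 621.7 151 5
```

```text
time_s: 3.03
eef_pos: [622.4, 147.8, 6.2]
ee_rot: [0.0, 0.985, 0.174, -0.0]
force: [0.5, -1.5, 0.2]
grip_width: 0.996
t 3.08 pos [622.8 147.9   6.9] w 84.9 F [-0.6  0.3  0.3] zax [ 7.e-04  0.e+00 -1.e+00] yaw 20.09
[621.7 151.    5. ] -> tool delta [ 0.1 -3.3  1.9]
```

View pics/scene2c.png

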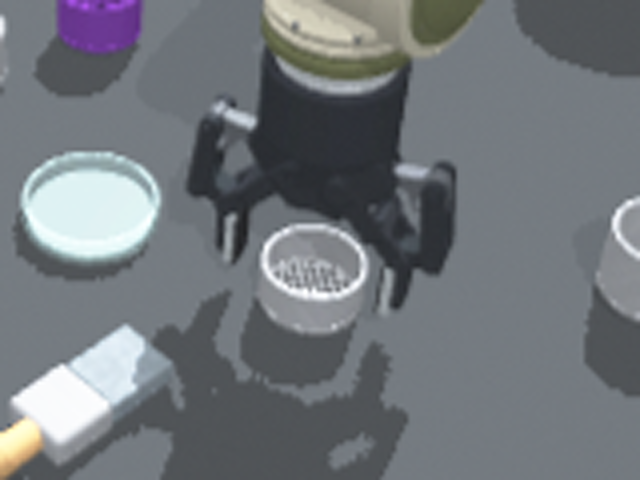

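Fingers straddle the fine sieve, about 3 mm off along the jaws. I'll correct that and close.

```bash
python3 -m creep '[{"grip":85,"linear":[0,-3,2.5],"rot":[0,0,0]},{"grip":56,"linear":[0,0,0],"rot":[0,0,0]},{"grip":54,"linear":[0,0,0],"rot":[0,0,0]},{"grip":54,"linear":[0,0,0],"rot":[0,0,0]},{"grip":54,"linear":[0,0,0],"rot":[0,0,0]},{"grip":54,"linear":[0,0,0],"rot":[0,0,0]},{"grip":54,"linear":[0,0,0],"rot":[0,0,0]},{"grip":54,"linear":[0,0,0],"rot":[0,0,0]}]' 40;python3 to.py 444.7 -270.7 200
```

```text
time_s: 3.75
eef_pos: [621.9, 151.0, 4.6]
ee_rot: [-0.0, 0.985, 0.175, 0.001]
force: [-1.7, 1.2, 6.0]
grip_width: 0.683
t 3.75 pos [621.9 151.    4.6] w 58.3 F [-1.7  1.2  6. ] zax [ 1.4e-03  3.0e-04 -1.0e+00] yaw 20.1
[ 444.7 -270.7  200. ] -> tool delta [-311.1  335.2 -195.7]
```

```bash
python3 -m creep '[{"grip":54,"linear":[0,0,-4],"rot":[0,0,0]},{"grip":54,"linear":[0,0,-10],"rot":[0,0,0]},{"grip":54,"linear":[0,0,-20],"rot":[0,0,0]},{"grip":54,"linear":[0,0,-25],"rot":[0,0,0]},{"grip":54,"linear":[0,0,-25],"rot":[0,0,0]},{"grip":54,"linear":[0,0,-25],"rot":[0,0,0]},{"grip":54,"linear":[0,0,-20],"rot":[0,0,0]},{"grip":54,"linear":[0,0,-12],"rot":[0,0,0]},{"grip":54,"linear":[0,0,-6],"rot":[0,0,0]},{"grip":54,"linear":[0,0,0],"rot":[0,0,0]}]';python3 to.py 444.7 -270.7 150;python3 - <<'E'
from rig import imaging
import cv2,numpy as np
for n in("scene",):
    p,d=imaging.capture(n); 
    c=p[130:280,300:450]
    cv2.imwrite(f"pics/{n}3c.png",cv2.resize(c,None,fx=4,fy=4,interpolation=cv2.INTER_CUBIC)[:,:,::-1])
E
```

```text
time_s: 4.58
eef_pos: [621.8, 150.8, 151.7]
ee_rot: [0.0, 0.985, 0.174, 0.001]
force: [0.2, 0.3, -0.6]
grip_width: 0.677
t 4.58 pos [621.8 150.8 151.7] w 57.8 F [ 0.2  0.3 -0.6] zax [ 1.5e-03  1.0e-04 -1.0e+00] yaw 20.1
[ 444.7 -270.7  150. ] -> tool delta [-311.1  335.     1.5]
```

View pics/scene3c.png

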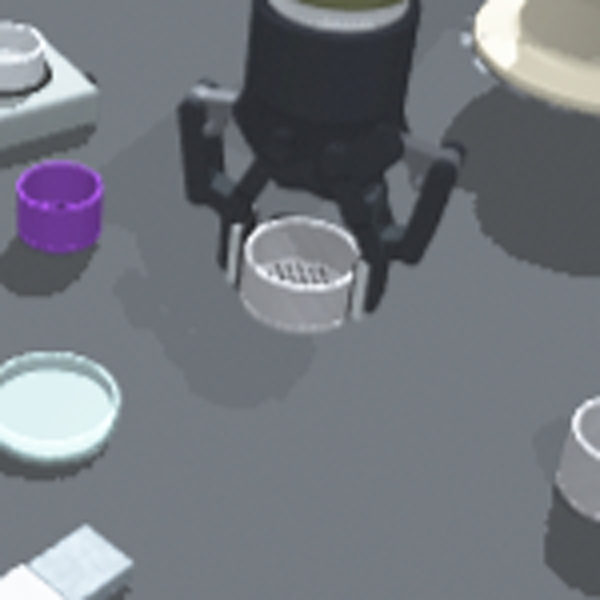

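Held level in both pads. I'll carry it to above the pan.

```bash
python3 - <<'E'
from h import *
p,d=imaging.capture("scene");P=cloud("scene",d);print(rimfit(P,(622,151),183,tol=8))
E
python3 -m creep '[{"grip":54,"linear":[-8,9,0],"rot":[0,0,0]},{"grip":54,"linear":[-14,15,0],"rot":[0,0,0]},{"grip":54,"linear":[-20,21.5,0],"rot":[0,0,0]},{"grip":54,"linear":[-20,21.5,0],"rot":[0,0,0]},{"grip":54,"linear":[-20,21.5,0],"rot":[0,0,0]},{"grip":54,"linear":[-20,21.5,0],"rot":[0,0,0]},{"grip":54,"linear":[-20,21.5,0],"rot":[0,0,0]},{"grip":54,"linear":[-20,21.5,0],"rot":[0,0,0]},{"grip":54,"linear":[-20,21.5,0],"rot":[0,0,0]},{"grip":54,"linear":[-20,21.5,0],"rot":[0,0,0]},{"grip":54,"linear":[-20,21.5,0],"rot":[0,0,0]},{"grip":54,"linear":[-20,21.5,0],"rot":[0,0,0]}]'
python3 -m creep '[{"grip":54,"linear":[-20,21.5,0],"rot":[0,0,0]},{"grip":54,"linear":[-20,21.5,0],"rot":[0,0,0]},{"grip":54,"linear":[-20,21.5,0],"rot":[0,0,0]},{"grip":54,"linear":[-14,15,0],"rot":[0,0,0]},{"grip":54,"linear":[-9,10,0],"rot":[0,0,0]},{"grip":54,"linear":[-5,5.5,0],"rot":[0,0,0]},{"grip":54,"linear":[0,0,0],"rot":[0,0,0]},{"grip":54,"linear":[0,0,0],"rot":[0,0,0]}]'
python3 to.py 444.7 -270.7 150;python3 - <<'E'
from h import *
import cv2
p,d=imaging.capture("scene"); P=cloud("scene",d);print(rimfit(P,(445,-270),183,tol=8))
c=p[60:180,230:380]
cv2.imwrite(f"pics/scene4c.png",cv2.resize(c,None,fx=4,fy=4,interpolation=cv2.INTER_CUBIC)[:,:,::-1])
p,d=imaging.capture("top"); P=cloud("top",d);print(rimfit(P,(445,-270),183,tol=8))
E
```

```text
(array([622.2186092 , 151.28860596]), 291, np.float64(2.7115033027971984), np.float64(180.86487987122055))
time_s: 5.68
eef_pos: [493.9, -150.8, 149.5]
ee_rot: [-0.001, 0.985, 0.175, -0.001]
force: [0.8, -0.2, -0.7]
grip_width: 0.685
time_s: 6.35
eef_pos: [445.3, -268.6, 150.4]
ee_rot: [-0.0, 0.985, 0.175, -0.0]
force: [-0.4, 0.5, -1.2]
grip_width: 0.678
t 6.35 pos [ 445.3 -268.6  150.4] w 57.9 F [-0.4  0.5 -1.2] zax [-5.e-04  9.e-04 -1.e+00] yaw 20.11
[ 444.7 -270.7  150. ] -> tool delta [-1.3  1.7  0.4]
(array([ 446.27045011, -268.23542498]), 149, np.float64(3.0875863824438623), np.float64(180.54959709886575))
(array([ 445., -270.]), 0, np.float64(nan), np.float64(nan))
  return _methods._mean(a, axis=axis, dtype=dtype,
  ret = ret.dtype.type(ret / rcount)
```

View pics/scene4c.png

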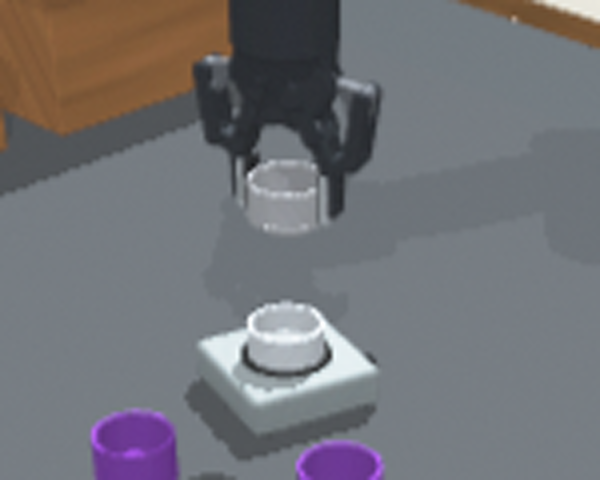

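```bash
python3 - <<'E'
from h import *
print(onplane("scene",301.5,141,62),onplane("scene",300.5,105.3,181.5))
# pan: fit outer ellipse of rim in both views by edges
for n,z,f in(("scene",62,"pics/scene0.npy"),("top",62,"pics/top0.npy")):
    P=cloud(n,np.load(f))
    for xy in((445,-270),(445,-266)): print(n,rimfit(P,xy,z,tol=3),rimfit(P,xy,z,tol=4))
p=cv2.imread("pics/top0.png")[240:300,390:450];s=cv2.imread("pics/scene0.png")[125:165,275:330]
cv2.imwrite("pics/pan.png",np.hstack([cv2.resize(p,(480,480),interpolation=cv2.INTER_CUBIC)]))
print(proj("top",[444.7,-270,62]))
E
```

```text
[ 446.47477469 -269.06707203] [ 451.28730865 -265.14189183]
scene (array([ 445.42164183, -272.93817551]), 64, np.float64(1.5618669344398435), np.float64(61.58582543669308)) (array([ 445.35522602, -273.0833453 ]), 73, np.float64(1.6959473086939318), np.float64(61.33880120470464))
scene (array([ 445.42164366, -272.93817809]), 64, np.float64(1.561866895328189), np.float64(61.58582543669308)) (array([ 445.35522661, -273.0833462 ]), 73, np.float64(1.695947286760875), np.float64(61.33880120470464))
top (array([ 444.61159473, -270.85280549]), 90, np.float64(0.9415920548829204), np.float64(62.26843687221351)) (array([ 444.53632711, -270.75404939]), 99, np.float64(0.9480515994497142), np.float64(61.986727425286794))
top (array([ 444.61159473, -270.8528055 ]), 90, np.float64(0.9415920545490578), np.float64(62.26843687221351)) (array([ 444.53632752, -270.7540493 ]), 99, np.float64(0.9480516017735845), np.float64(61.986727425286794))
[420.20365603 269.83520711]
```

View pics/pan.png

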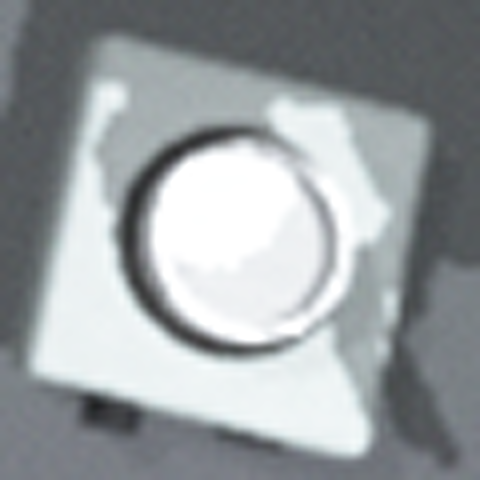

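Pan centre by several estimates is (445, -271), with a spread of about 2 mm, which is well inside the tapered foot's capture range. Descending to just above seating.

```bash
python3 -m creep '[{"grip":54,"linear":[-1,1.8,5],"rot":[0,0,0]},{"grip":54,"linear":[0,0,12],"rot":[0,0,0]},{"grip":54,"linear":[0,0,18],"rot":[0,0,0]},{"grip":54,"linear":[0,0,18],"rot":[0,0,0]},{"grip":54,"linear":[0,0,14],"rot":[0,0,0]},{"grip":54,"linear":[0,0,8],"rot":[0,0,0]},{"grip":54,"linear":[0,0,5],"rot":[0,0,0]},{"grip":54,"linear":[0,0,3],"rot":[0,0,0]},{"grip":54,"linear":[0,0,2],"rot":[0,0,0]},{"grip":54,"linear":[0,0,0],"rot":[0,0,0]},{"grip":54,"linear":[0,0,0],"rot":[0,0,0]}]';python3 to.py 445 -270.7 58.6
```

```text
time_s: 7.37
eef_pos: [445.1, -271.6, 66.3]
ee_rot: [0.0, 0.985, 0.174, 0.0]
force: [-0.1, -0.8, -0.1]
grip_width: 0.683
t 7.37 pos [ 445.1 -271.6   66.3] w 58.3 F [-0.1 -0.8 -0.1] zax [ 7.e-04 -6.e-04 -1.e+00] yaw 20.1
[ 445.  -270.7   58.6] -> tool delta [ 0.2 -0.8  7.7]
```

```bash
python3 -m creep '[{"grip":54,"linear":[0.2,-0.8,2],"rot":[0,0,0]},{"grip":54,"linear":[0,0,2],"rot":[0,0,0]},{"grip":54,"linear":[0,0,1],"rot":[0,0,0]},{"grip":54,"linear":[0,0,0],"rot":[0,0,0]}]';python3 to.py; python3 -m creep '[{"grip":54,"linear":[0,0,1.5],"rot":[0,0,0]},{"grip":54,"linear":[0,0,1.0],"rot":[0,0,0]},{"grip":54,"linear":[0,0,0],"rot":[0,0,0]},{"grip":54,"linear":[0,0,0],"rot":[0,0,0]}]';python3 to.py
```

```text
time_s: 7.7
eef_pos: [444.9, -270.8, 60.9]
ee_rot: [0.0, 0.985, 0.174, 0.0]
force: [0.7, -1.8, -0.7]
grip_width: 0.684
t 7.7 pos [ 444.9 -270.8   60.9] w 58.5 F [ 0.7 -1.8 -0.7] zax [ 4.e-04 -7.e-04 -1.e+00] yaw 20.1
time_s: 8.03
eef_pos: [445.2, -271.6, 58.9]
ee_rot: [0.001, 0.985, 0.174, 0.001]
force: [-0.9, -5.4, 4.0]
grip_width: 0.682
t 8.03 pos [ 445.2 -271.6   58.9] w 58.3 F [-0.9 -5.4  4. ] zax [ 0.0015 -0.0023 -1.    ] yaw 20.09
```

Contact at the expected height (about 4 N). Releasing and retreating.

```bash
python3 -m creep '[{"grip":66,"linear":[0,0,0],"rot":[0,0,0]},{"grip":85,"linear":[0,0,0],"rot":[0,0,0]},{"grip":85,"linear":[0,0,0],"rot":[0,0,0]},{"grip":85,"linear":[0,0,0],"rot":[0,0,0]},{"grip":85,"linear":[0,0,0],"rot":[0,0,0]},{"grip":85,"linear":[0,0,-10],"rot":[0,0,0]},{"grip":85,"linear":[0,0,-20],"rot":[0,0,0]},{"grip":85,"linear":[0,0,-25],"rot":[0,0,0]},{"grip":85,"linear":[0,0,-25],"rot":[0,0,0]},{"grip":85,"linear":[0,0,-15],"rot":[0,0,0]},{"grip":85,"linear":[0,0,-5],"rot":[0,0,0]},{"grip":85,"linear":[0,0,0],"rot":[0,0,0]}]';python3 to.py 632 -149.5 158; python3 - <<'E'
from h import *
import cv2
p,d=imaging.capture("scene"); P=cloud("scene",d);print(rimfit(P,(445,-270),90,tol=6))
c=p[70:190,230:380]
cv2.imwrite(f"pics/scene5c.png",cv2.resize(c,None,fx=4,fy=4,interpolation=cv2.INTER_CUBIC)[:,:,::-1])
E
```

```text
time_s: 9.03
eef_pos: [445.1, -270.8, 159.6]
ee_rot: [0.001, 0.985, 0.175, 0.001]
force: [0.9, 0.2, 0.8]
grip_width: 0.992
t 9.03 pos [ 445.1 -270.8  159.6] w 84.7 F [0.9 0.2 0.8] zax [ 0.0018 -0.0017 -1.    ] yaw 20.1
[ 632.  -149.5  158. ] -> tool delta [217.2 -49.7   1.8]
(array([ 445.53375069, -271.54051615]), 96, np.float64(1.7416406856360793), np.float64(88.38890830836364))
```

View pics/scene5c.png

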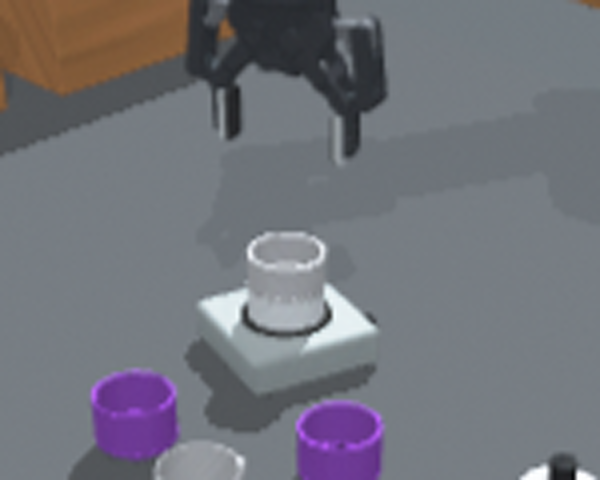

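The fine sieve sits flush in the pan, with its rim at about 90 (measured 88.4; this camera reads about 1–1.5 low). Next, the grey slotted sieve.

```bash
python3 -m creep '[{"grip":85,"linear":[10,-2.3,0],"rot":[0,0,0]},{"grip":85,"linear":[20,-4.6,0],"rot":[0,0,0]},{"grip":85,"linear":[28,-6.4,0],"rot":[0,0,0]},{"grip":85,"linear":[28,-6.4,0],"rot":[0,0,0]},{"grip":85,"linear":[28,-6.4,0],"rot":[0,0,0]},{"grip":85,"linear":[28,-6.4,0],"rot":[0,0,0]},{"grip":85,"linear":[28,-6.4,5],"rot":[0,0,0]},{"grip":85,"linear":[24,-5.5,10],"rot":[0,0,0]},{"grip":85,"linear":[15,-3.3,15],"rot":[0,0,0]},{"grip":85,"linear":[8,-2,15],"rot":[0,0,0]},{"grip":85,"linear":[0,0,10],"rot":[0,0,0]},{"grip":85,"linear":[0,0,0],"rot":[0,0,0]}]';python3 -m creep '[{"grip":85,"linear":[0,0,0],"rot":[0,0,0]}]';python3 to.py 632 -149.5 10
```

```text
time_s: 10.08
eef_pos: [630.2, -148.2, 99.6]
ee_rot: [-0.002, 0.985, 0.175, -0.003]
force: [0.3, -0.5, -1.4]
grip_width: 1.0
time_s: 10.17
eef_pos: [630.9, -149.3, 102.6]
ee_rot: [-0.0, 0.985, 0.174, -0.001]
force: [0.7, -0.9, -0.4]
grip_width: 0.998
t 10.17 pos [ 630.9 -149.3  102.6] w 85.2 F [ 0.7 -0.9 -0.4] zax [-1.7e-03  7.0e-04 -1.0e+00] yaw 20.08
[ 632.  -149.5   10. ] -> tool delta [ 1.1  0.7 92.6]
```

```bash
python3 -m creep '[{"grip":85,"linear":[1,0.5,8],"rot":[0,0,0]},{"grip":85,"linear":[0,0,16],"rot":[0,0,0]},{"grip":85,"linear":[0,0,20],"rot":[0,0,0]},{"grip":85,"linear":[0,0,18],"rot":[0,0,0]},{"grip":85,"linear":[0,0,14],"rot":[0,0,0]},{"grip":85,"linear":[0,0,9],"rot":[0,0,0]},{"grip":85,"linear":[0,0,5],"rot":[0,0,0]},{"grip":85,"linear":[0,0,2],"rot":[0,0,0]},{"grip":85,"linear":[0,0,0],"rot":[0,0,0]},{"grip":85,"linear":[0,0,0],"rot":[0,0,0]}]';python3 to.py 632 -149.5 10; python3 - <<'E'
from h import *
p,d=imaging.capture("scene"); 
c=p[130:220,230:350]
cv2.imwrite(f"pics/scene6c.png",cv2.resize(c,None,fx=5,fy=5,interpolation=cv2.INTER_CUBIC)[:,:,::-1])
E
```

```text
time_s: 11.0
eef_pos: [633.0, -149.7, 12.2]
ee_rot: [0.0, 0.985, 0.174, 0.001]
force: [1.0, 0.5, 0.8]
grip_width: 0.995
t 11.0 pos [ 633.  -149.7   12.2] w 85.0 F [1.  0.5 0.8] zax [ 1.4e-03 -6.0e-04 -1.0e+00] yaw 20.09
[ 632.  -149.5   10. ] -> tool delta [-0.9 -0.5  2.2]
```

View pics/scene6c.png

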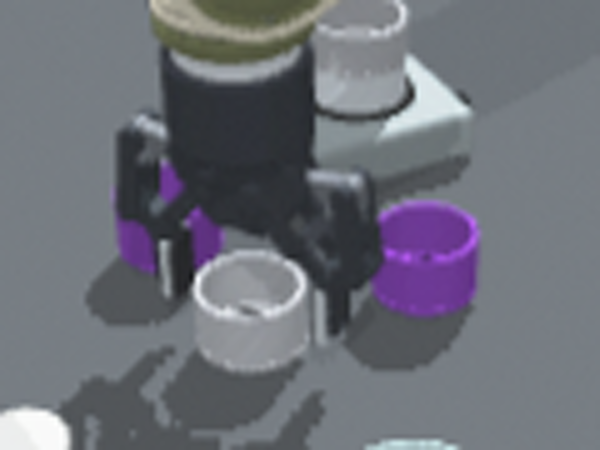

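The fingers straddle the grey slotted sieve and clear both purple ones. Closing and lifting.

```bash
python3 -m creep '[{"grip":56,"linear":[-1,-0.5,1.5],"rot":[0,0,0]},{"grip":54,"linear":[0,0,0],"rot":[0,0,0]},{"grip":54,"linear":[0,0,0],"rot":[0,0,0]},{"grip":54,"linear":[0,0,0],"rot":[0,0,0]},{"grip":54,"linear":[0,0,0],"rot":[0,0,0]},{"grip":54,"linear":[0,0,0],"rot":[0,0,0]},{"grip":54,"linear":[0,0,0],"rot":[0,0,0]}]' 40;python3 to.py;python3 -m creep '[{"grip":54,"linear":[0,0,-4],"rot":[0,0,0]},{"grip":54,"linear":[0,0,-12],"rot":[0,0,0]},{"grip":54,"linear":[0,0,-22],"rot":[0,0,0]},{"grip":54,"linear":[0,0,-28],"rot":[0,0,0]},{"grip":54,"linear":[0,0,-28],"rot":[0,0,0]},{"grip":54,"linear":[0,0,-28],"rot":[0,0,0]},{"grip":54,"linear":[0,0,-20],"rot":[0,0,0]},{"grip":54,"linear":[0,0,-12],"rot":[0,0,0]},{"grip":54,"linear":[0,0,-6],"rot":[0,0,0]},{"grip":54,"linear":[0,0,0],"rot":[0,0,0]}]';python3 to.py 445 -270.9 172;python3 - <<'E'
from h import *
p,d=imaging.capture("scene");P=cloud("scene",d);print(rimfit(P,(632,-150),203,tol=8)) 
c=p[80:200,230:380]
cv2.imwrite(f"pics/scene7c.png",cv2.resize(c,None,fx=4,fy=4,interpolation=cv2.INTER_CUBIC)[:,:,::-1])
E
```

```text
time_s: 11.63
eef_pos: [631.8, -149.5, 10.5]
ee_rot: [0.0, 0.985, 0.175, 0.0]
force: [-1.6, -0.4, 5.5]
grip_width: 0.69
t 11.63 pos [ 631.8 -149.5   10.5] w 58.9 F [-1.6 -0.4  5.5] zax [ 9.e-04 -4.e-04 -1.e+00] yaw 20.1
time_s: 12.47
eef_pos: [631.7, -149.4, 171.4]
ee_rot: [0.001, 0.985, 0.175, 0.001]
force: [0.1, 1.0, -1.2]
grip_width: 0.681
t 12.47 pos [ 631.7 -149.4  171.4] w 58.1 F [ 0.1  1.  -1.2] zax [ 2.e-03 -9.e-04 -1.e+00] yaw 20.1
[ 445.  -270.9  172. ] -> tool delta [-217.1   49.9   -0.9]
(array([ 633.55650267, -148.48584606]), 238, np.float64(2.6390319087779286), np.float64(201.75474879710976))
```

View pics/scene7c.png

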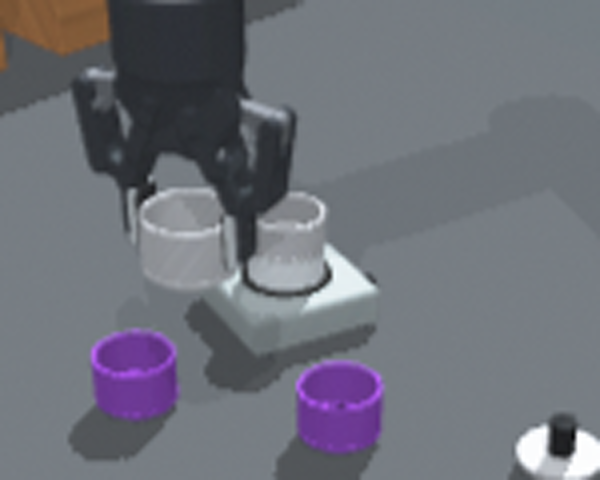

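```bash
python3 -m creep '[{"grip":54,"linear":[-10,2.3,0],"rot":[0,0,0]},{"grip":54,"linear":[-20,4.6,0],"rot":[0,0,0]},{"grip":54,"linear":[-28,6.4,0],"rot":[0,0,0]},{"grip":54,"linear":[-28,6.4,0],"rot":[0,0,0]},{"grip":54,"linear":[-28,6.4,0],"rot":[0,0,0]},{"grip":54,"linear":[-28,6.4,0],"rot":[0,0,0]},{"grip":54,"linear":[-28,6.4,0],"rot":[0,0,0]},{"grip":54,"linear":[-24,5.6,0],"rot":[0,0,0]},{"grip":54,"linear":[-15,3.6,0],"rot":[0,0,0]},{"grip":54,"linear":[-8,2,0],"rot":[0,0,0]},{"grip":54,"linear":[0,0,0],"rot":[0,0,0]},{"grip":54,"linear":[0,0,0],"rot":[0,0,0]}]';python3 to.py 444.5 -271.1 106;python3 - <<'E'
from h import *
p,d=imaging.capture("scene");P=cloud("scene",d);print(rimfit(P,(445,-270),205,tol=8),rimfit(P,(445,-270),89,tol=5)) 
c=p[60:180,230:380]
cv2.imwrite(f"pics/scene8c.png",cv2.resize(c,None,fx=4,fy=4,interpolation=cv2.INTER_CUBIC)[:,:,::-1])
E
```

```text
time_s: 13.52
eef_pos: [445.0, -270.6, 169.4]
ee_rot: [-0.0, 0.985, 0.174, -0.0]
force: [0.2, -0.9, -1.2]
grip_width: 0.689
t 13.52 pos [ 445.  -270.6  169.4] w 58.9 F [ 0.2 -0.9 -1.2] zax [-4.e-04  8.e-04 -1.e+00] yaw 20.08
[ 444.5 -271.1  106. ] -> tool delta [-0.7  0.3 63.4]
(array([ 446.86621018, -269.85668481]), 142, np.float64(3.1166862219527762), np.float64(201.98064904459545)) (array([ 445.80957961, -271.37259069]), 99, np.float64(1.6560649341436957), np.float64(87.8891819326906))
```

View pics/scene8c.png

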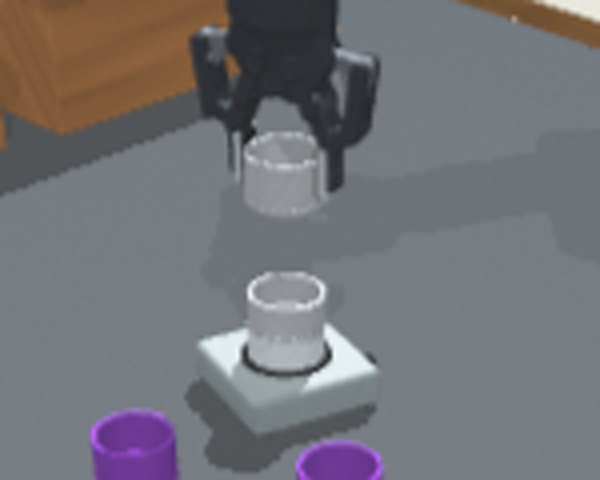

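Slotted sieve is held level above the nest; its relative offset is about (1,1.5) mm, which I'll correct. Lowering.

```bash
python3 -m creep '[{"grip":54,"linear":[-1.2,0.8,5],"rot":[0,0,0]},{"grip":54,"linear":[0,0,12],"rot":[0,0,0]},{"grip":54,"linear":[0,0,16],"rot":[0,0,0]},{"grip":54,"linear":[0,0,14],"rot":[0,0,0]},{"grip":54,"linear":[0,0,10],"rot":[0,0,0]},{"grip":54,"linear":[0,0,6],"rot":[0,0,0]},{"grip":54,"linear":[0,0,4],"rot":[0,0,0]},{"grip":54,"linear":[0,0,2],"rot":[0,0,0]},{"grip":54,"linear":[0,0,0],"rot":[0,0,0]},{"grip":54,"linear":[0,0,0],"rot":[0,0,0]}]';python3 to.py 444.5 -271.1 92.5;python3 -m creep '[{"grip":54,"linear":[0,0,2],"rot":[0,0,0]},{"grip":54,"linear":[0,0,2],"rot":[0,0,0]},{"grip":54,"linear":[0,0,1],"rot":[0,0,0]},{"grip":54,"linear":[0,0,0],"rot":[0,0,0]}]';python3 to.py 444.5 -271.1 92.5
```

```text
time_s: 14.4
eef_pos: [444.3, -272.3, 101.3]
ee_rot: [0.0, 0.985, 0.175, 0.0]
force: [0.7, -0.1, -1.3]
grip_width: 0.687
t 14.4 pos [ 444.3 -272.3  101.3] w 58.6 F [ 0.7 -0.1 -1.3] zax [ 7.e-04 -6.e-04 -1.e+00] yaw 20.1
[ 444.5 -271.1   92.5] -> tool delta [ 0.6 -1.   8.8]
time_s: 14.73
eef_pos: [443.9, -272.0, 95.6]
ee_rot: [-0.0, 0.985, 0.174, -0.0]
force: [0.5, 0.6, -1.9]
grip_width: 0.683
t 14.73 pos [ 443.9 -272.    95.6] w 58.3 F [ 0.5  0.6 -1.9] zax [-2.e-04  2.e-04 -1.e+00] yaw 20.1
[ 444.5 -271.1   92.5] -> tool delta [ 0.8 -0.7  3.1]
```

```bash
python3 -m creep '[{"grip":54,"linear":[0.3,-0.3,1.5],"rot":[0,0,0]},{"grip":54,"linear":[0,0,1.2],"rot":[0,0,0]},{"grip":54,"linear":[0,0,0.8],"rot":[0,0,0]},{"grip":54,"linear":[0,0,0],"rot":[0,0,0]},{"grip":54,"linear":[0,0,0],"rot":[0,0,0]}]';python3 to.py 444.5 -271.1 92.5
```

```text
time_s: 15.15
eef_pos: [444.2, -271.7, 92.5]
ee_rot: [0.0, 0.985, 0.175, 0.0]
force: [-0.6, 1.4, 1.6]
grip_width: 0.693
t 15.15 pos [ 444.2 -271.7   92.5] w 59.2 F [-0.6  1.4  1.6] zax [ 0. -0. -1.] yaw 20.1
[ 444.5 -271.1   92.5] -> tool delta [ 0.5 -0.4 -0. ]
```

```bash
python3 -m creep '[{"grip":66,"linear":[0,0,0.5],"rot":[0,0,0]},{"grip":85,"linear":[0,0,0],"rot":[0,0,0]},{"grip":85,"linear":[0,0,0],"rot":[0,0,0]},{"grip":85,"linear":[0,0,0],"rot":[0,0,0]},{"grip":85,"linear":[0,0,0],"rot":[0,0,0]},{"grip":85,"linear":[0,0,-10],"rot":[0,0,0]},{"grip":85,"linear":[0,0,-20],"rot":[0,0,0]},{"grip":85,"linear":[0,0,-25],"rot":[0,0,0]},{"grip":85,"linear":[0,0,-25],"rot":[0,0,0]},{"grip":85,"linear":[0,0,-20],"rot":[0,0,0]},{"grip":85,"linear":[0,0,-8],"rot":[0,0,0]},{"grip":85,"linear":[0,0,0],"rot":[0,0,0]}]';python3 to.py 473.2 282.8 200 473.2 282.8 120; python3 - <<'E'
from h import *
p,d=imaging.capture("scene"); P=cloud("scene",d);print(rimfit(P,(445,-270),125,tol=6))
c=p[50:170,230:380]
cv2.imwrite(f"pics/scene9c.png",cv2.resize(c,None,fx=4,fy=4,interpolation=cv2.INTER_CUBIC)[:,:,::-1])
E
```

```text
time_s: 16.15
eef_pos: [444.7, -272.2, 201.8]
ee_rot: [0.002, 0.985, 0.175, 0.001]
force: [0.4, -0.0, 0.2]
grip_width: 0.997
t 16.15 pos [ 444.7 -272.2  201.8] w 85.1 F [ 0.4 -0.   0.2] zax [ 0.0028 -0.0027 -1.    ] yaw 20.1
[473.2 282.8 200. ] -> tool delta [ 2.175e+02 -5.114e+02  4.000e-01]
[473.2 282.8 120. ] -> tool delta [ 217.3 -511.7   80.4]
(array([ 445.64648877, -270.08462619]), 110, np.float64(1.7222572523860724), np.float64(124.07757173910557))
```

View pics/scene9c.png

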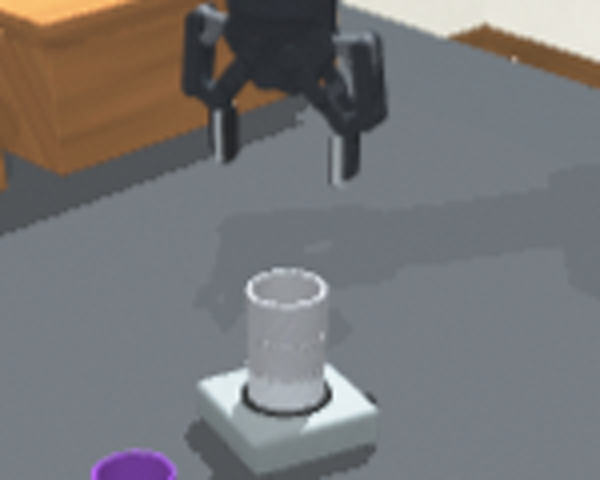

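The slotted sieve sits flush: one straight column with its rim at about 126 (read 124.1, same bias). Now the large-hole sieve.

```bash
python3 -m creep '[{"grip":85,"linear":[5,-11,0],"rot":[0,0,0]},{"grip":85,"linear":[8,-19,0],"rot":[0,0,0]},{"grip":85,"linear":[12,-28.2,0],"rot":[0,0,0]},{"grip":85,"linear":[12,-28.2,0],"rot":[0,0,0]},{"grip":85,"linear":[12,-28.2,0],"rot":[0,0,0]},{"grip":85,"linear":[12,-28.2,0],"rot":[0,0,0]},{"grip":85,"linear":[12,-28.2,0],"rot":[0,0,0]},{"grip":85,"linear":[12,-28.2,0],"rot":[0,0,0]},{"grip":85,"linear":[12,-28.2,0],"rot":[0,0,0]},{"grip":85,"linear":[12,-28.2,0],"rot":[0,0,0]},{"grip":85,"linear":[12,-28.2,0],"rot":[0,0,0]},{"grip":85,"linear":[12,-28.2,0],"rot":[0,0,0]}]';python3 -m creep '[{"grip":85,"linear":[12,-28.2,0],"rot":[0,0,0]},{"grip":85,"linear":[12,-28.2,0],"rot":[0,0,0]},{"grip":85,"linear":[12,-28.2,6],"rot":[0,0,0]},{"grip":85,"linear":[12,-28.2,12],"rot":[0,0,0]},{"grip":85,"linear":[12,-28.2,15],"rot":[0,0,0]},{"grip":85,"linear":[12,-28.2,15],"rot":[0,0,0]},{"grip":85,"linear":[8,-19,15],"rot":[0,0,0]},{"grip":85,"linear":[4.4,-11,10],"rot":[0,0,0]},{"grip":85,"linear":[0,0,5],"rot":[0,0,0]},{"grip":85,"linear":[0,0,0],"rot":[0,0,0]},{"grip":85,"linear":[0,0,0],"rot":[0,0,0]}]';python3 to.py 473.2 282.8 19
```

```text
time_s: 17.2
eef_pos: [460.6, 69.2, 198.5]
ee_rot: [-0.0, 0.985, 0.175, -0.001]
force: [0.4, -0.6, -0.6]
grip_width: 0.998
time_s: 18.12
eef_pos: [472.6, 282.2, 121.8]
ee_rot: [0.0, 0.985, 0.174, -0.0]
force: [1.2, 0.0, -0.5]
grip_width: 0.993
t 18.12 pos [472.6 282.2 121.8] w 84.8 F [ 1.2  0.  -0.5] zax [-5.e-04 -4.e-04 -1.e+00] yaw 20.06
[473.2 282.8  19. ] -> tool delta [  0.8  -0.4 102.8]
```

```bash
python3 -m creep '[{"grip":85,"linear":[0.8,-0.4,8],"rot":[0,0,0]},{"grip":85,"linear":[0,0,16],"rot":[0,0,0]},{"grip":85,"linear":[0,0,22],"rot":[0,0,0]},{"grip":85,"linear":[0,0,20],"rot":[0,0,0]},{"grip":85,"linear":[0,0,16],"rot":[0,0,0]},{"grip":85,"linear":[0,0,10],"rot":[0,0,0]},{"grip":85,"linear":[0,0,6],"rot":[0,0,0]},{"grip":85,"linear":[0,0,3],"rot":[0,0,0]},{"grip":85,"linear":[0,0,1],"rot":[0,0,0]},{"grip":85,"linear":[0,0,0],"rot":[0,0,0]}]';python3 to.py 473.2 282.8 19; python3 - <<'E'
from h import *
p,d=imaging.capture("scene"); 
c=p[170:290,390:540]
cv2.imwrite(f"pics/scene10c.png",cv2.resize(c,None,fx=4,fy=4,interpolation=cv2.INTER_CUBIC)[:,:,::-1])
E
```

```text
time_s: 18.95
eef_pos: [473.7, 283.8, 20.4]
ee_rot: [-0.0, 0.985, 0.174, 0.001]
force: [1.3, -0.1, 0.6]
grip_width: 0.992
t 18.95 pos [473.7 283.8  20.4] w 84.7 F [ 1.3 -0.1  0.6] zax [ 1.1e-03  4.0e-04 -1.0e+00] yaw 20.09
[473.2 282.8  19. ] -> tool delta [-0.8  0.7  1.4]
```

View pics/scene10c.png

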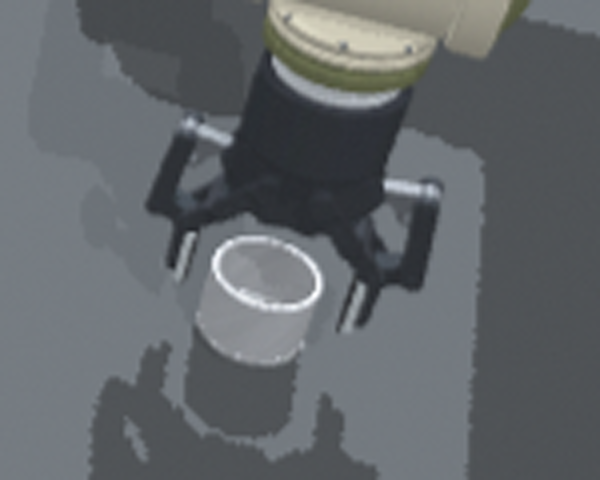

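Fingers straddle the large-hole sieve, centred. Close and lift. The nest top will be at 126, so I'll lift higher this time.

```bash
python3 -m creep '[{"grip":56,"linear":[-0.8,0.7,1.4],"rot":[0,0,0]},{"grip":54,"linear":[0,0,0],"rot":[0,0,0]},{"grip":54,"linear":[0,0,0],"rot":[0,0,0]},{"grip":54,"linear":[0,0,0],"rot":[0,0,0]},{"grip":54,"linear":[0,0,0],"rot":[0,0,0]},{"grip":54,"linear":[0,0,0],"rot":[0,0,0]},{"grip":54,"linear":[0,0,0],"rot":[0,0,0]}]' 40;python3 to.py;python3 -m creep '[{"grip":54,"linear":[0,0,-4],"rot":[0,0,0]},{"grip":54,"linear":[0,0,-12],"rot":[0,0,0]},{"grip":54,"linear":[0,0,-22],"rot":[0,0,0]},{"grip":54,"linear":[0,0,-28],"rot":[0,0,0]},{"grip":54,"linear":[0,0,-28],"rot":[0,0,0]},{"grip":54,"linear":[0,0,-28],"rot":[0,0,0]},{"grip":54,"linear":[0,0,-28],"rot":[0,0,0]},{"grip":54,"linear":[0,0,-20],"rot":[0,0,0]},{"grip":54,"linear":[0,0,-14],"rot":[0,0,0]},{"grip":54,"linear":[0,0,-8],"rot":[0,0,0]},{"grip":54,"linear":[0,0,0],"rot":[0,0,0]}]';python3 to.py 444.5 -271.5 210;python3 - <<'E'
from h import *
p,d=imaging.capture("scene");P=cloud("scene",d);print(rimfit(P,(473,283),243,tol=8)) 
c=p[100:220,390:540]
cv2.imwrite(f"pics/scene11c.png",cv2.resize(c,None,fx=4,fy=4,interpolation=cv2.INTER_CUBIC)[:,:,::-1])
E
```

```text
time_s: 19.58
eef_pos: [473.1, 282.9, 18.9]
ee_rot: [-0.0, 0.985, 0.175, 0.0]
force: [-0.8, -0.8, 4.6]
grip_width: 0.677
t 19.58 pos [473.1 282.9  18.9] w 57.8 F [-0.8 -0.8  4.6] zax [ 9.e-04  2.e-04 -1.e+00] yaw 20.1
time_s: 20.5
eef_pos: [473.2, 283.0, 212.3]
ee_rot: [-0.0, 0.985, 0.175, 0.001]
force: [0.6, -0.1, -0.9]
grip_width: 0.674
t 20.5 pos [473.2 283.  212.3] w 57.5 F [ 0.6 -0.1 -0.9] zax [ 0.0029  0.001  -1.    ] yaw 20.1
[ 444.5 -271.5  210. ] -> tool delta [-217.5  510.8    1.7]
(array([474.38982144, 283.33788765]), 449, np.float64(2.473714965827492), np.float64(241.6150729767283))
```

View pics/scene11c.png

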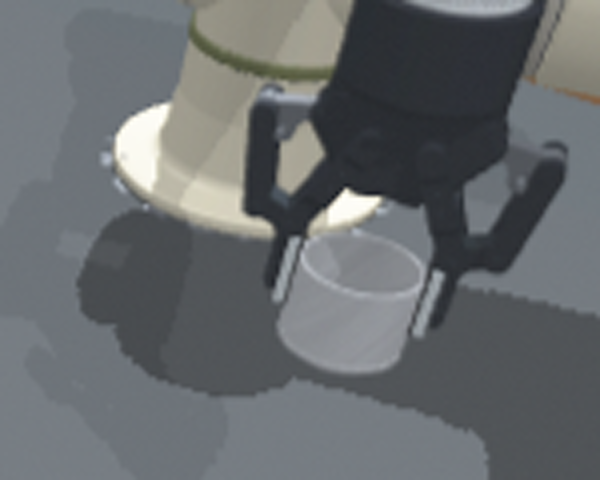

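```bash
python3 -m creep '[{"grip":54,"linear":[-5,11,0],"rot":[0,0,0]},{"grip":54,"linear":[-8,19,0],"rot":[0,0,0]},{"grip":54,"linear":[-12,28.2,0],"rot":[0,0,0]},{"grip":54,"linear":[-12,28.2,0],"rot":[0,0,0]},{"grip":54,"linear":[-12,28.2,0],"rot":[0,0,0]},{"grip":54,"linear":[-12,28.2,0],"rot":[0,0,0]},{"grip":54,"linear":[-12,28.2,0],"rot":[0,0,0]},{"grip":54,"linear":[-12,28.2,0],"rot":[0,0,0]},{"grip":54,"linear":[-12,28.2,0],"rot":[0,0,0]},{"grip":54,"linear":[-12,28.2,0],"rot":[0,0,0]},{"grip":54,"linear":[-12,28.2,0],"rot":[0,0,0]},{"grip":54,"linear":[-12,28.2,0],"rot":[0,0,0]}]';python3 -m creep '[{"grip":54,"linear":[-12,28.2,0],"rot":[0,0,0]},{"grip":54,"linear":[-12,28.2,0],"rot":[0,0,0]},{"grip":54,"linear":[-12,28.2,0],"rot":[0,0,0]},{"grip":54,"linear":[-12,28.2,0],"rot":[0,0,0]},{"grip":54,"linear":[-12,28.2,0],"rot":[0,0,0]},{"grip":54,"linear":[-12,25,0],"rot":[0,0,0]},{"grip":54,"linear":[-8,19,0],"rot":[0,0,0]},{"grip":54,"linear":[-4.4,12,0],"rot":[0,0,0]},{"grip":54,"linear":[0,2,0],"rot":[0,0,0]},{"grip":54,"linear":[0,0,0],"rot":[0,0,0]},{"grip":54,"linear":[0,0,0],"rot":[0,0,0]}]';python3 to.py 444.5 -271.1 147;python3 - <<'E'
from h import *
p,d=imaging.capture("scene");P=cloud("scene",d);print(rimfit(P,(445,-270),243,tol=8),rimfit(P,(445,-270),125,tol=5)) 
c=p[40:160,230:380]
cv2.imwrite(f"pics/scene12c.png",cv2.resize(c,None,fx=4,fy=4,interpolation=cv2.INTER_CUBIC)[:,:,::-1])
E
```

```text
time_s: 21.55
eef_pos: [453.8, -57.6, 209.4]
ee_rot: [-0.001, 0.985, 0.174, -0.001]
force: [0.4, -0.1, -3.1]
grip_width: 0.677
time_s: 22.47
eef_pos: [444.2, -270.7, 210.0]
ee_rot: [-0.001, 0.985, 0.175, -0.0]
force: [-0.8, 0.5, -1.8]
grip_width: 0.675
t 22.47 pos [ 444.2 -270.7  210. ] w 57.7 F [-0.8  0.5 -1.8] zax [-7.e-04  1.e-03 -1.e+00] yaw 20.14
[ 444.5 -271.1  147. ] -> tool delta [ 0.2  0.6 63. ]
(array([ 445.41199809, -270.04889324]), 166, np.float64(2.8931010191883404), np.float64(240.9735431213478)) (array([ 445.82336973, -270.38401265]), 99, np.float64(1.882343796789129), np.float64(124.7380422172356))
```

View pics/scene12c.png

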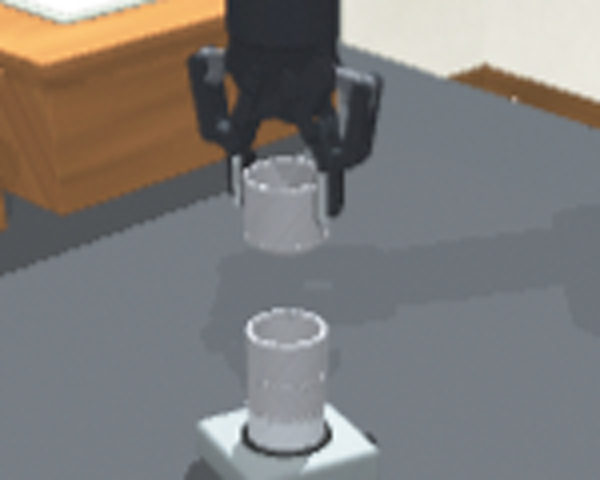

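Aligned to within 0.5 mm. Seating should come at TCP z ≈ 137.

```bash
python3 -m creep '[{"grip":54,"linear":[0.2,0.5,5],"rot":[0,0,0]},{"grip":54,"linear":[0,0,12],"rot":[0,0,0]},{"grip":54,"linear":[0,0,15],"rot":[0,0,0]},{"grip":54,"linear":[0,0,13],"rot":[0,0,0]},{"grip":54,"linear":[0,0,9],"rot":[0,0,0]},{"grip":54,"linear":[0,0,6],"rot":[0,0,0]},{"grip":54,"linear":[0,0,3],"rot":[0,0,0]},{"grip":54,"linear":[0,0,2],"rot":[0,0,0]},{"grip":54,"linear":[0,0,0],"rot":[0,0,0]},{"grip":54,"linear":[0,0,0],"rot":[0,0,0]}]';python3 to.py 444.5 -271.1 137;python3 -m creep '[{"grip":54,"linear":[0,0,2],"rot":[0,0,0]},{"grip":54,"linear":[0,0,2],"rot":[0,0,0]},{"grip":54,"linear":[0,0,1],"rot":[0,0,0]},{"grip":54,"linear":[0,0,0],"rot":[0,0,0]}]';python3 to.py 444.5 -271.1 137
```

```text
time_s: 23.35
eef_pos: [444.8, -272.3, 145.8]
ee_rot: [0.0, 0.985, 0.175, 0.0]
force: [0.8, 0.1, -1.2]
grip_width: 0.679
t 23.35 pos [ 444.8 -272.3  145.8] w 58.0 F [ 0.8  0.1 -1.2] zax [ 6.e-04 -6.e-04 -1.e+00] yaw 20.1
[ 444.5 -271.1  137. ] -> tool delta [ 0.1 -1.3  8.8]
time_s: 23.68
eef_pos: [444.5, -272.1, 140.2]
ee_rot: [-0.0, 0.985, 0.174, -0.0]
force: [-0.1, 0.1, -1.0]
grip_width: 0.675
t 23.68 pos [ 444.5 -272.1  140.2] w 57.7 F [-0.1  0.1 -1. ] zax [-3.e-04  3.e-04 -1.e+00] yaw 20.09
[ 444.5 -271.1  137. ] -> tool delta [ 0.3 -1.   3.2]
```

```bash
python3 -m creep '[{"grip":54,"linear":[0.2,-0.7,1.5],"rot":[0,0,0]},{"grip":54,"linear":[0,0,1.2],"rot":[0,0,0]},{"grip":54,"linear":[0,0,0.8],"rot":[0,0,0]},{"grip":54,"linear":[0,0,0],"rot":[0,0,0]},{"grip":54,"linear":[0,0,0],"rot":[0,0,0]}]';python3 to.py 444.5 -271.1 137
```

```text
time_s: 24.1
eef_pos: [444.6, -271.5, 136.9]
ee_rot: [0.0, 0.985, 0.174, 0.0]
force: [-1.1, 0.9, -0.9]
grip_width: 0.68
t 24.1 pos [ 444.6 -271.5  136.9] w 58.1 F [-1.1  0.9 -0.9] zax [ 1.e-04 -1.e-04 -1.e+00] yaw 20.1
[ 444.5 -271.1  137. ] -> tool delta [ 0.1 -0.4 -0.1]
```

```bash
python3 -m creep '[{"grip":54,"linear":[0,-0.3,0.7],"rot":[0,0,0]},{"grip":54,"linear":[0,0,0],"rot":[0,0,0]},{"grip":54,"linear":[0,0,0],"rot":[0,0,0]}]';python3 to.py 444.5 -271.1 137
```

```text
time_s: 24.35
eef_pos: [444.6, -271.4, 136.9]
ee_rot: [0.001, 0.985, 0.175, 0.0]
force: [-0.8, 0.9, 6.0]
grip_width: 0.68
t 24.35 pos [ 444.6 -271.4  136.9] w 58.1 F [-0.8  0.9  6. ] zax [ 7.e-04 -9.e-04 -1.e+00] yaw 20.1
[ 444.5 -271.1  137. ] -> tool delta [-0.  -0.4 -0.1]
```

```bash
python3 -m creep '[{"grip":66,"linear":[0,0,0],"rot":[0,0,0]},{"grip":85,"linear":[0,0,0],"rot":[0,0,0]},{"grip":85,"linear":[0,0,0],"rot":[0,0,0]},{"grip":85,"linear":[0,0,0],"rot":[0,0,0]},{"grip":85,"linear":[0,0,0],"rot":[0,0,0]},{"grip":85,"linear":[0,0,-10],"rot":[0,0,0]},{"grip":85,"linear":[0,0,-20],"rot":[0,0,0]},{"grip":85,"linear":[0,0,-25],"rot":[0,0,0]},{"grip":85,"linear":[0,0,-25],"rot":[0,0,0]},{"grip":85,"linear":[0,0,-15],"rot":[0,0,0]},{"grip":85,"linear":[0,0,-5],"rot":[0,0,0]},{"grip":85,"linear":[0,0,0],"rot":[0,0,0]}]';python3 to.py 444 8 230; python3 - <<'E'
from h import *
p,d=imaging.capture("scene"); P=cloud("scene",d);print(rimfit(P,(445,-270),169,tol=6))
c=p[40:160,230:380]
cv2.imwrite(f"pics/scene13c.png",cv2.resize(c,None,fx=4,fy=4,interpolation=cv2.INTER_CUBIC)[:,:,::-1])
# lid: knob top
q=p; c=p[170:215,345:400]
cv2.imwrite(f"pics/lid_s.png",cv2.resize(c,None,fx=8,fy=8,interpolation=cv2.INTER_CUBIC)[:,:,::-1])
p=cv2.imread("pics/top0.png")[245:295,280:335]
cv2.imwrite(f"pics/lid_t.png",cv2.resize(p,None,fx=8,fy=8,interpolation=cv2.INTER_CUBIC))
for n in("scene","top"):
    P=cloud(n,np.load(f"pics/{n}0.npy"));m=(np.hypot(P[...,0]-444,P[...,1]-8)<25)&(P[...,2]>35);print(n,m.sum(),P[m].mean(0))
    m=(np.hypot(P[...,0]-444,P[...,1]-8)<36)&(P[...,2]>9)&(P[...,2]<18);q=P[m];print((q.min(0)+q.max(0))/2,q.mean(0))
E
```

```text
time_s: 25.35
eef_pos: [444.7, -271.4, 237.5]
ee_rot: [0.001, 0.985, 0.175, 0.001]
force: [-0.5, 0.4, 0.2]
grip_width: 0.99
t 25.35 pos [ 444.7 -271.4  237.5] w 84.5 F [-0.5  0.4  0.2] zax [ 0.0018 -0.0017 -1.    ] yaw 20.1
[444.   8. 230.] -> tool delta [  95.3 -262.7    7. ]
(array([ 445.38495857, -270.1446563 ]), 116, np.float64(1.8909333689958507), np.float64(167.92051840693108))
scene 36 [445.77998341   7.95904978  39.69412692]
[443.09568055   7.73421138  13.41552524] [449.10070407  11.44067489  14.45718001]
top 49 [443.54400772   9.7030051   39.6379205 ]
[443.86061362   9.94247518  13.85560194] [443.52752845   9.9444849   14.19753984]
```

View pics/scene13c.png

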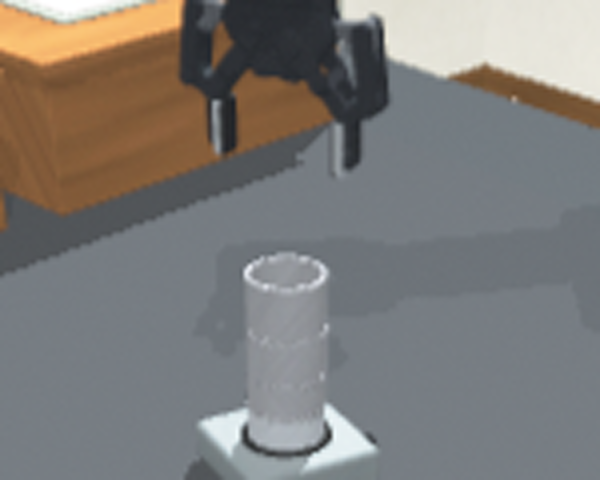

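View pics/lid_s.png

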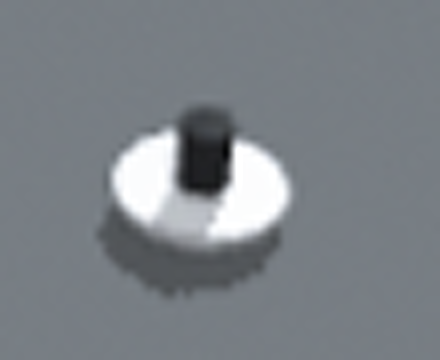

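View pics/lid_t.png

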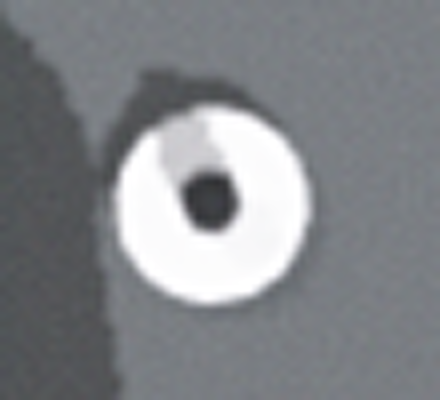

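The large-hole sieve is flush, rim at about 170 (read 167.9). Lid knob is at about (444.3, 8.5). Going for the knob, keeping the tips above the disc (top at 14).

```bash
python3 -m creep '[{"grip":85,"linear":[4,-11,0],"rot":[0,0,0]},{"grip":70,"linear":[7,-19.5,0],"rot":[0,0,0]},{"grip":60,"linear":[10.5,-28.9,0],"rot":[0,0,0]},{"grip":60,"linear":[10.5,-28.9,0],"rot":[0,0,0]},{"grip":60,"linear":[10.5,-28.9,0],"rot":[0,0,0]},{"grip":60,"linear":[10.5,-28.9,5],"rot":[0,0,0]},{"grip":60,"linear":[10.5,-28.9,12],"rot":[0,0,0]},{"grip":60,"linear":[10.5,-28.9,20],"rot":[0,0,0]},{"grip":60,"linear":[10.5,-28.9,25],"rot":[0,0,0]},{"grip":60,"linear":[7,-18.5,25],"rot":[0,0,0]},{"grip":60,"linear":[4,-10,20],"rot":[0,0,0]},{"grip":60,"linear":[0,-1,12],"rot":[0,0,0]}]';python3 -m creep '[{"grip":60,"linear":[0,0,12],"rot":[0,0,0]},{"grip":60,"linear":[0,0,12],"rot":[0,0,0]},{"grip":60,"linear":[0,0,8],"rot":[0,0,0]},{"grip":60,"linear":[0,0,0],"rot":[0,0,0]},{"grip":60,"linear":[0,0,0],"rot":[0,0,0]}]';python3 to.py 444.3 8.5 16.5
```

```text
time_s: 26.4
eef_pos: [441.7, 10.9, 114.3]
ee_rot: [-0.001, 0.984, 0.176, -0.002]
force: [-0.2, -1.2, -0.0]
grip_width: 0.706
time_s: 26.82
eef_pos: [443.5, 8.3, 84.9]
ee_rot: [-0.0, 0.985, 0.175, -0.001]
force: [0.5, -0.2, 0.2]
grip_width: 0.7
t 26.82 pos [443.5   8.3  84.9] w 59.8 F [ 0.5 -0.2  0.2] zax [-1.3e-03  3.0e-04 -1.0e+00] yaw 20.11
[444.3   8.5  16.5] -> tool delta [ 0.9  0.1 68.4]
```

```bash
python3 -m creep '[{"grip":60,"linear":[0.9,0.1,8],"rot":[0,0,0]},{"grip":60,"linear":[0,0,15],"rot":[0,0,0]},{"grip":60,"linear":[0,0,15],"rot":[0,0,0]},{"grip":60,"linear":[0,0,12],"rot":[0,0,0]},{"grip":60,"linear":[0,0,8],"rot":[0,0,0]},{"grip":60,"linear":[0,0,5],"rot":[0,0,0]},{"grip":60,"linear":[0,0,3],"rot":[0,0,0]},{"grip":60,"linear":[0,0,0],"rot":[0,0,0]},{"grip":60,"linear":[0,0,0],"rot":[0,0,0]}]';python3 to.py 444.3 8.5 16.5;python3 - <<'E'
from h import *
p,d=imaging.capture("scene"); 
c=p[120:220,320:440]
cv2.imwrite(f"pics/scene14c.png",cv2.resize(c,None,fx=5,fy=5,interpolation=cv2.INTER_CUBIC)[:,:,::-1])
E
```

```text
time_s: 27.57
eef_pos: [445.2, 8.1, 19.6]
ee_rot: [0.0, 0.985, 0.174, 0.0]
force: [-0.1, 0.2, -0.1]
grip_width: 0.704
t 27.57 pos [445.2   8.1  19.6] w 60.2 F [-0.1  0.2 -0.1] zax [ 7.e-04 -2.e-04 -1.e+00] yaw 20.1
[444.3   8.5  16.5] -> tool delta [-0.7 -0.7  3.1]
```

View pics/scene14c.png

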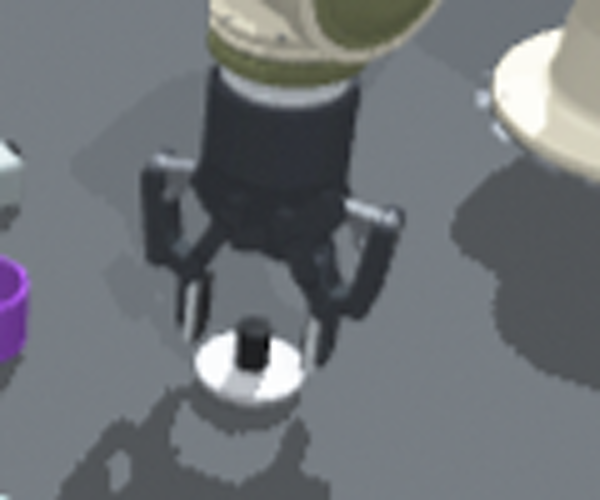

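Fingers on either side of the knob. Closing.

```bash
python3 -m creep '[{"grip":40,"linear":[-0.7,-0.7,2],"rot":[0,0,0]},{"grip":30,"linear":[0,0,0],"rot":[0,0,0]},{"grip":14,"linear":[0,0,0],"rot":[0,0,0]},{"grip":14,"linear":[0,0,0],"rot":[0,0,0]},{"grip":14,"linear":[0,0,0],"rot":[0,0,0]},{"grip":14,"linear":[0,0,0],"rot":[0,0,0]},{"grip":14,"linear":[0,0,0],"rot":[0,0,0]},{"grip":14,"linear":[0,0,0],"rot":[0,0,0]},{"grip":14,"linear":[0,0,0],"rot":[0,0,0]}]' 40;python3 to.py
```

```text
time_s: 28.37
eef_pos: [444.1, 8.6, 17.5]
ee_rot: [0.0, 0.985, 0.175, 0.0]
force: [-2.3, 0.2, 6.0]
grip_width: 0.219
t 28.37 pos [444.1   8.6  17.5] w 18.7 F [-2.3  0.2  6. ] zax [ 3.e-04 -1.e-04 -1.e+00] yaw 20.1
```

```bash
python3 -m creep '[{"grip":14,"linear":[0,0,-5],"rot":[0,0,0]},{"grip":14,"linear":[0,0,-12],"rot":[0,0,0]},{"grip":14,"linear":[0,0,-22],"rot":[0,0,0]},{"grip":14,"linear":[0,0,-28],"rot":[0,0,0]},{"grip":14,"linear":[0,0,-28],"rot":[0,0,0]},{"grip":14,"linear":[0,0,-28],"rot":[0,0,0]},{"grip":14,"linear":[0,0,-28],"rot":[0,0,0]},{"grip":14,"linear":[0,0,-26],"rot":[0,0,0]},{"grip":14,"linear":[0,0,-18],"rot":[0,0,0]},{"grip":14,"linear":[0,0,-10],"rot":[0,0,0]},{"grip":14,"linear":[0,0,0],"rot":[0,0,0]},{"grip":14,"linear":[0,0,0],"rot":[0,0,0]}]';python3 to.py 444.5 -271.3 222;python3 - <<'E'
from h import *
p,d=imaging.capture("scene"); 
P=cloud("scene",d);m=(np.hypot(P[...,0]-444,P[...,1]-8)<36)&(P[...,2]>205)&(P[...,2]<222);q=P[m]
A=np.c_[q[:,:2]-[444,8],np.ones(len(q))];print(len(q),np.linalg.lstsq(A,q[:,2],rcond=None)[0],(q.min(0)+q.max(0))/2)
c=p[40:160,310:430]
cv2.imwrite(f"pics/scene15c.png",cv2.resize(c,None,fx=5,fy=5,interpolation=cv2.INTER_CUBIC)[:,:,::-1])
E
```

```text
time_s: 29.37
eef_pos: [443.8, 8.6, 222.0]
ee_rot: [0.0, 0.985, 0.175, 0.0]
force: [-0.1, -0.5, -1.9]
grip_width: 0.216
t 29.37 pos [443.8   8.6 222. ] w 18.4 F [-0.1 -0.5 -1.9] zax [ 2.e-04 -0.e+00 -1.e+00] yaw 20.1
[ 444.5 -271.3  222. ] -> tool delta [-95.6 263.1   0. ]
201 [-6.05236783e-02 -4.25275091e-02  2.18926586e+02] [446.48381411   8.6054927  213.72537779]
```

View pics/scene15c.png

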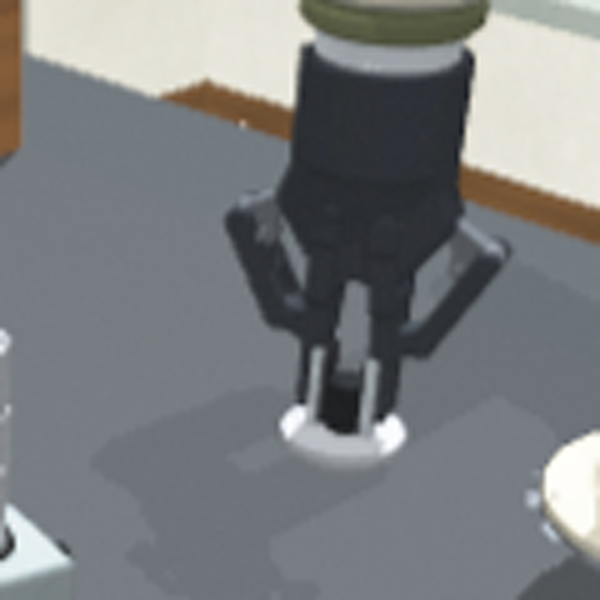

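Lid held by the knob, level, with its foot at about 204, clear of the 170 mm nest rim.

```bash
python3 -m creep '[{"grip":14,"linear":[-4,11,0],"rot":[0,0,0]},{"grip":14,"linear":[-7,19.5,0],"rot":[0,0,0]},{"grip":14,"linear":[-10.5,28.9,0],"rot":[0,0,0]},{"grip":14,"linear":[-10.5,28.9,0],"rot":[0,0,0]},{"grip":14,"linear":[-10.5,28.9,0],"rot":[0,0,0]},{"grip":14,"linear":[-10.5,28.9,0],"rot":[0,0,0]},{"grip":14,"linear":[-10.5,28.9,0],"rot":[0,0,0]},{"grip":14,"linear":[-10.5,28.9,0],"rot":[0,0,0]},{"grip":14,"linear":[-10.5,28.9,0],"rot":[0,0,0]},{"grip":14,"linear":[-6.6,18,0],"rot":[0,0,0]},{"grip":14,"linear":[-4,11,0],"rot":[0,0,0]},{"grip":14,"linear":[0,1,0],"rot":[0,0,0]}]';python3 -m creep '[{"grip":14,"linear":[0,0,0],"rot":[0,0,0]},{"grip":14,"linear":[0,0,0],"rot":[0,0,0]}]';python3 to.py 444.5 -271.3 188;python3 - <<'E'
from h import *
p,d=imaging.capture("scene");P=cloud("scene",d);print(rimfit(P,(445,-270),169,tol=6))
c=p[20:140,230:380]
cv2.imwrite(f"pics/scene16c.png",cv2.resize(c,None,fx=5,fy=5,interpolation=cv2.INTER_CUBIC)[:,:,::-1])
for z,y in((219-4,-271),):print(proj("scene",[444.5,-271,z]),proj("scene",[444.5,-271,170]))
E
```

```text
time_s: 30.42
eef_pos: [444.5, -272.2, 220.9]
ee_rot: [-0.001, 0.985, 0.174, -0.001]
force: [0.4, -0.2, -1.4]
grip_width: 0.215
time_s: 30.58
eef_pos: [445.0, -269.7, 221.9]
ee_rot: [-0.0, 0.985, 0.175, -0.0]
force: [-0.6, 0.3, -0.0]
grip_width: 0.214
t 30.58 pos [ 445.  -269.7  221.9] w 18.3 F [-0.6  0.3 -0. ] zax [-5.e-04  8.e-04 -1.e+00] yaw 20.15
[ 444.5 -271.3  188. ] -> tool delta [-1.   1.4 33.9]
(array([ 445.84174899, -270.6488741 ]), 114, np.float64(1.6861288108077381), np.float64(167.97293398953244))
[300.69756695  92.85208551] [300.96574015 107.73189245]
```

View pics/scene16c.png

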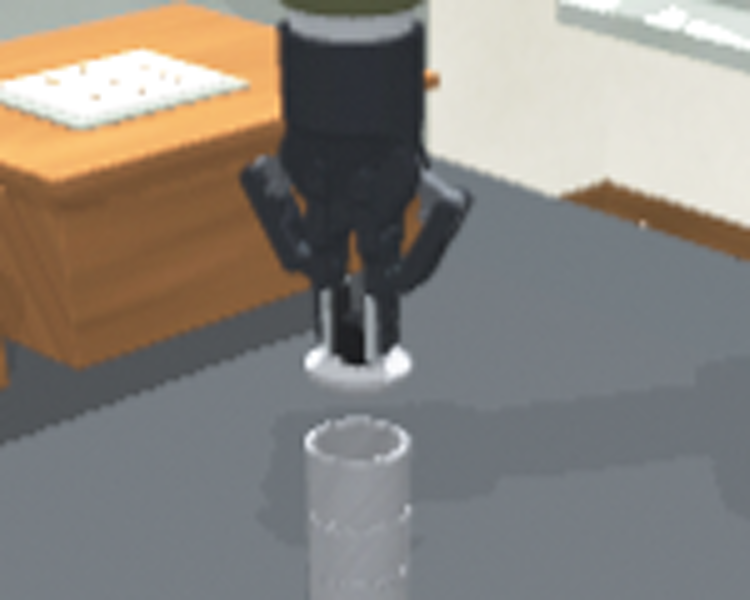

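Lid is centred over the rim (x 357.5 vs 358 in the crop). Lowering; seating should come at TCP z ≈ 179.5.

```bash
python3 -m creep '[{"grip":14,"linear":[-0.6,1,4],"rot":[0,0,0]},{"grip":14,"linear":[0,0,8],"rot":[0,0,0]},{"grip":14,"linear":[0,0,8],"rot":[0,0,0]},{"grip":14,"linear":[0,0,6],"rot":[0,0,0]},{"grip":14,"linear":[0,0,4],"rot":[0,0,0]},{"grip":14,"linear":[0,0,2],"rot":[0,0,0]},{"grip":14,"linear":[0,0,0],"rot":[0,0,0]},{"grip":14,"linear":[0,0,0],"rot":[0,0,0]}]';python3 to.py 444.5 -271.1 179.5;python3 -m creep '[{"grip":14,"linear":[0,0,2],"rot":[0,0,0]},{"grip":14,"linear":[0,0,2],"rot":[0,0,0]},{"grip":14,"linear":[0,0,2],"rot":[0,0,0]},{"grip":14,"linear":[0,0,0],"rot":[0,0,0]}]';python3 to.py 444.5 -271.1 179.5
```

```text
time_s: 31.3
eef_pos: [444.8, -272.1, 190.3]
ee_rot: [0.0, 0.985, 0.174, 0.0]
force: [-0.8, 0.7, -0.6]
grip_width: 0.218
t 31.3 pos [ 444.8 -272.1  190.3] w 18.6 F [-0.8  0.7 -0.6] zax [ 1.e-04 -1.e-04 -1.e+00] yaw 20.1
[ 444.5 -271.1  179.5] -> tool delta [ 0.  -1.  10.8]
time_s: 31.63
eef_pos: [444.6, -271.9, 183.8]
ee_rot: [-0.0, 0.985, 0.174, -0.0]
force: [-0.5, -0.4, -1.5]
grip_width: 0.216
t 31.63 pos [ 444.6 -271.9  183.8] w 18.4 F [-0.5 -0.4 -1.5] zax [-4.e-04  4.e-04 -1.e+00] yaw 20.1
[ 444.5 -271.1  179.5] -> tool delta [ 0.2 -0.8  4.3]
```

```bash
python3 -m creep '[{"grip":14,"linear":[0,-0.4,2],"rot":[0,0,0]},{"grip":14,"linear":[0,0,1.5],"rot":[0,0,0]},{"grip":14,"linear":[0,0,1],"rot":[0,0,0]},{"grip":14,"linear":[0,0,0],"rot":[0,0,0]},{"grip":14,"linear":[0,0,0],"rot":[0,0,0]}]';python3 to.py 444.5 -271.1 179.5
```

```text
time_s: 32.05
eef_pos: [444.6, -271.7, 179.7]
ee_rot: [0.0, 0.985, 0.175, 0.0]
force: [-0.3, -0.8, -1.6]
grip_width: 0.223
t 32.05 pos [ 444.6 -271.7  179.7] w 19.1 F [-0.3 -0.8 -1.6] zax [ 0. -0. -1.] yaw 20.1
[ 444.5 -271.1  179.5] -> tool delta [ 0.1 -0.6  0.2]
```

```bash
python3 -m creep '[{"grip":14,"linear":[0,0,0.6],"rot":[0,0,0]},{"grip":14,"linear":[0,0,0.3],"rot":[0,0,0]},{"grip":14,"linear":[0,0,0],"rot":[0,0,0]}]';python3 to.py 444.5 -271.1 179.5
```

```text
time_s: 32.3
eef_pos: [444.8, -271.8, 179.4]
ee_rot: [0.0, 0.985, 0.175, 0.0]
force: [-1.2, 0.2, 4.9]
grip_width: 0.22
t 32.3 pos [ 444.8 -271.8  179.4] w 18.8 F [-1.2  0.2  4.9] zax [ 7.e-04 -7.e-04 -1.e+00] yaw 20.1
[ 444.5 -271.1  179.5] -> tool delta [-0.  -0.7 -0.1]
```

Contact at the seated height. Releasing and backing off upward.

```bash
python3 -m creep '[{"grip":25,"linear":[0,0,0],"rot":[0,0,0]},{"grip":45,"linear":[0,0,0],"rot":[0,0,0]},{"grip":60,"linear":[0,0,0],"rot":[0,0,0]},{"grip":60,"linear":[0,0,0],"rot":[0,0,0]},{"grip":60,"linear":[0,0,0],"rot":[0,0,0]},{"grip":60,"linear":[0,0,-8],"rot":[0,0,0]},{"grip":60,"linear":[0,0,-18],"rot":[0,0,0]},{"grip":60,"linear":[0,0,-22],"rot":[0,0,0]},{"grip":60,"linear":[0,0,-22],"rot":[0,0,0]},{"grip":60,"linear":[0,0,-15],"rot":[0,0,0]},{"grip":60,"linear":[0,0,-8],"rot":[0,0,0]},{"grip":60,"linear":[0,0,0],"rot":[0,0,0]}]';python3 to.py
python3 -m creep '[{"grip":60,"linear":[8,-8,0],"rot":[0,0,0]},{"grip":60,"linear":[16,-16,0],"rot":[0,0,0]},{"grip":60,"linear":[20,-20,0],"rot":[0,0,0]},{"grip":60,"linear":[20,-20,0],"rot":[0,0,0]},{"grip":60,"linear":[20,-20,0],"rot":[0,0,0]},{"grip":60,"linear":[20,-20,0],"rot":[0,0,0]},{"grip":60,"linear":[16,-16,0],"rot":[0,0,0]},{"grip":60,"linear":[8,-8,0],"rot":[0,0,0]},{"grip":60,"linear":[0,0,0],"rot":[0,0,0]},{"grip":60,"linear":[0,0,0],"rot":[0,0,0]}]'
python3 - <<'E'
from h import *
for n in("scene","top"):
    p,d=imaging.capture(n);cv2.imwrite(f"pics/{n}_end.png",p[:,:,::-1])
    P=cloud(n,d);m=(np.hypot(P[...,0]-445,P[...,1]+271)<45)&(abs(P[...,2]-176)<6);q=P[m]
    if len(q):
        A=np.c_[q[:,:2]-q[:,:2].mean(0),np.ones(len(q))];s=np.linalg.lstsq(A,q[:,2],rcond=None)[0];print(n,len(q),s.round(3),(q.min(0)+q.max(0))/2)
    k=P[(np.hypot(P[...,0]-445,P[...,1]+271)<25)&(P[...,2]>192)&(P[...,2]<210)];print("knob",len(k),k.mean(0))
    c=p[50:170,230:380] if n=="scene" else p[210:330,350:500]
    cv2.imwrite(f"pics/{n}_endc.png",cv2.resize(c,None,fx=5,fy=5,interpolation=cv2.INTER_CUBIC)[:,:,::-1])
E
```

```text
time_s: 33.3
eef_pos: [445.0, -272.0, 273.6]
ee_rot: [0.001, 0.985, 0.175, 0.001]
force: [-0.1, -0.1, 0.3]
grip_width: 0.704
t 33.3 pos [ 445.  -272.   273.6] w 60.1 F [-0.1 -0.1  0.3] zax [ 0.0023 -0.0022 -1.    ] yaw 20.1
time_s: 34.13
eef_pos: [520.6, -107.4, 271.1]
ee_rot: [-0.0, 0.985, 0.175, -0.001]
force: [-1.5, 0.8, 0.3]
grip_width: 0.703
scene 156 [-2.80000e-02 -4.10000e-02  1.75936e+02] [ 444.76211131 -271.49109388  175.79468746]
knob 39 [ 446.1730735  -268.80684445  198.71790804]
top 523 [-2.00000e-03 -7.00000e-03  1.76029e+02] [ 443.95608673 -268.22469583  175.79019545]
knob 74 [ 444.07519835 -267.56475255  201.20312903]
```

View pics/scene_endc.png

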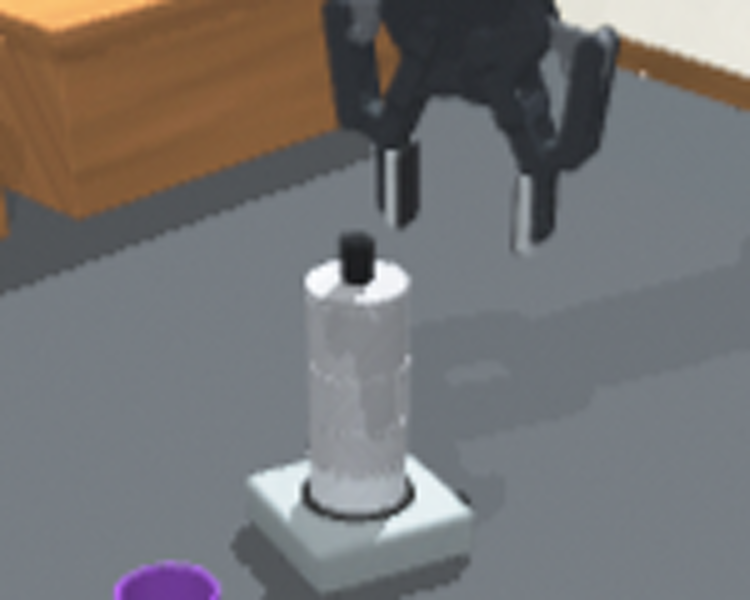

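View pics/top_end.png

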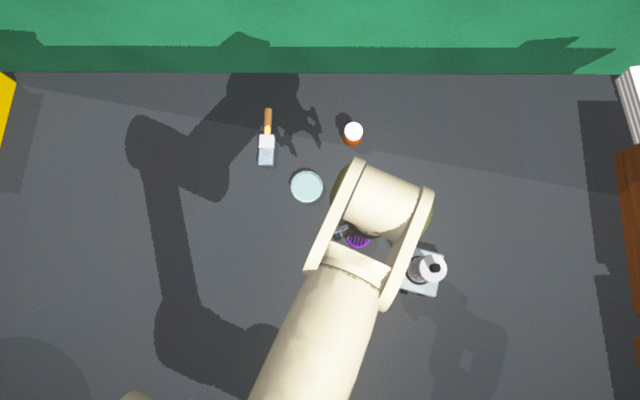

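Final pictures: one straight column with the lid flush at crop (357,280). The lid's top is at 176.0 mm (expected 176), with a tilt under 0.01 rad in the top view. The dish (307,187), jar (353,133) and brush (267,140) haven't moved, and the gripper is clear.

```bash
python3 -c "
from rig import ctrl
print(ctrl.finish_job())"
```

```text
the job is handed in; nothing more can be done
None
```

The nest is built on the collecting pan and handed in at about 34 s of robot time, well under the 115 s limit. From the bottom up it is the fine sieve, the grey slotted sieve, the large-hole sieve and the lid. No verdict is reported on hand-in.

**Seating:** each piece met contact at its expected seated height. The forces there were small, at most about 6 N up, plus 5.4 N sideways on the fine sieve.

**Last checks:**
- The column is straight and the robot is clear of it.
- The lid top is at 176.0 mm against 176 expected. Its tilt is under 0.01 rad in the top view.
- The dish, jar and brush are at the same pixels as at the start.

**Disagreements:**
- **Heights:** the scene camera read the rims 1.5–2 mm low throughout. Its plane fit of the lid shows about 0.05 rad of tilt, from fewer and noisier points at a slant. I trusted the top view and the straight column.
- **Positions:** the two cameras differ by 2–3 mm along y for the finished lid, about the size of the calibration error. I did not measure centring more closely than that, beyond each foot having dropped fully into its mouth.

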